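# Check-mark and tag the seedling crates

## Task

Get every crate of seedlings on the bench ready for sale: with the marking punch held upright, press the crate's soft check stud fully down, centred and straight, without hammering, without sliding the punch over the crate and never with the bare gripper; put the punch back upright in its stand. Thread one hooked tag through each crate's eye ring, swinging the hook in along its curve, and leave it lying flat on the crate's foot plate with the ring at about the middle of the hook's bend; a spare hook may stay where it is, and the pot, can and empty tray are to be left alone.

Things in the scene. Friction and masses are not known exactly. Their poses are not given: they have to be found in the camera images.
- crate0: Crate, 4 kg, standing on the bench; two or three are there, the rest absent. Black planted box 100 x 160 mm, rim 61 mm high, behind a flat aluminium foot plate, 6 mm thick, on which an eye ring and a stud stand. Origin: under the ring's centre, at bench level; x from the ring to the box (front face 45 mm to +x), z up. The plate reaches 75 mm to -x (robot's side), 70 mm to -y, 90 mm to +y.
- ring0 (a point): Centre of the crate's upright dark steel eye ring: bore about 27 mm, bar 6 mm thick, its lowest bar sunk flush in the plate, so this centre is 14 mm and the ring's top 34 mm above the plate's top (20 and 40 mm above the bench). Axes as the crate's: y is the ring's axis, straight through the hole.
- stud0_top (a point): Centre of the top face of the crate's soft check stud: an aluminium button 26 mm across standing 16 mm above the foot plate when fresh, 65 mm to +y of ring0. It yields straight down at about 9 N, by 6 mm, and stays where it is pushed. Axes as the crate's.
- stud0 (a joint): How far this stud has been pressed down (m): 0 fresh, 0.006 fully pressed (rigid there).
- crate1: Crate, 4 kg, standing on the bench; two or three are there, the rest absent. Black planted box 100 x 160 mm, rim 61 mm high, behind a flat aluminium foot plate, 6 mm thick, on which an eye ring and a stud stand. Origin: under the ring's centre, at bench level; x from the ring to the box (front face 45 mm to +x), z up. The plate reaches 75 mm to -x (robot's side), 70 mm to -y, 90 mm to +y.
- ring1 (a point): Centre of the crate's upright dark steel eye ring: bore about 27 mm, bar 6 mm thick, its lowest bar sunk flush in the plate, so this centre is 14 mm and the ring's top 34 mm above the plate's top (20 and 40 mm above the bench). Axes as the crate's: y is the ring's axis, straight through the hole.
- stud1_top (a point): Centre of the top face of the crate's soft check stud: an aluminium button 26 mm across standing 16 mm above the foot plate when fresh, 65 mm to +y of ring1. It yields straight down at about 9 N, by 6 mm, and stays where it is pushed. Axes as the crate's.
- stud1 (a joint): How far this stud has been pressed down (m): 0 fresh, 0.006 fully pressed (rigid there).
- crate2: Crate, 4 kg, standing on the bench; two or three are there, the rest absent. Black planted box 100 x 160 mm, rim 61 mm high, behind a flat aluminium foot plate, 6 mm thick, on which an eye ring and a stud stand. Origin: under the ring's centre, at bench level; x from the ring to the box (front face 45 mm to +x), z up. The plate reaches 75 mm to -x (robot's side), 70 mm to -y, 90 mm to +y.
- ring2 (a point): Centre of the crate's upright dark steel eye ring: bore about 27 mm, bar 6 mm thick, its lowest bar sunk flush in the plate, so this centre is 14 mm and the ring's top 34 mm above the plate's top (20 and 40 mm above the bench). Axes as the crate's: y is the ring's axis, straight through the hole.
- stud2_top (a point): Centre of the top face of the crate's soft check stud: an aluminium button 26 mm across standing 16 mm above the foot plate when fresh, 65 mm to +y of ring2. It yields straight down at about 9 N, by 6 mm, and stays where it is pushed. Axes as the crate's.
- stud2 (a joint): How far this stud has been pressed down (m): 0 fresh, 0.006 fully pressed (rigid there).
- hook0_tag (a point): Centre of the upright wooden tag plate by which the hook is held: 40 mm along x, 10 mm thick along y, 64 mm high, its foot level with the hook's underside. Hook (three alike, 110 g): half circle of 7 mm steel rod lying flat on 9 mm balls at its tip and middle, z up; from the half circle's centre O, at the underside, this point is at (-12,-36,32) mm.
- hook0_mid (a point): Middle of the hook's bend, on the rod's centre-line, at (36,0,4.5) mm from O. The rod's centre-line has radius 36 mm and runs from the tag at (0,-36) by this point to the tip at (0,36); it runs along y here. Axes as the hook's.
- hook1_tag (a point): Centre of the upright wooden tag plate by which the hook is held: 40 mm along x, 10 mm thick along y, 64 mm high, its foot level with the hook's underside. Hook (three alike, 110 g): half circle of 7 mm steel rod lying flat on 9 mm balls at its tip and middle, z up; from the half circle's centre O, at the underside, this point is at (-12,-36,32) mm.
- hook1_mid (a point): Middle of the hook's bend, on the rod's centre-line, at (36,0,4.5) mm from O. The rod's centre-line has radius 36 mm and runs from the tag at (0,-36) by this point to the tip at (0,36); it runs along y here. Axes as the hook's.
- hook2_tag (a point): Centre of the upright wooden tag plate by which the hook is held: 40 mm along x, 10 mm thick along y, 64 mm high, its foot level with the hook's underside. Hook (three alike, 110 g): half circle of 7 mm steel rod lying flat on 9 mm balls at its tip and middle, z up; from the half circle's centre O, at the underside, this point is at (-12,-36,32) mm.
- hook2_mid (a point): Middle of the hook's bend, on the rod's centre-line, at (36,0,4.5) mm from O. The rod's centre-line has radius 36 mm and runs from the tag at (0,-36) by this point to the tip at (0,36); it runs along y here. Axes as the hook's.
- punch_grip (a point): Marking punch, 115 mm long, upright in its stand at the start, z up along it, 220 g. This point: middle of its round wooden handle, on the axis, 85 mm above the punching face; handle 28 mm diameter, from 50 to 115 mm above the face; below it a steel shank 22 mm in diameter, ending in an 8 mm long nose of 16 mm diameter.
- punch_face (a point): Centre of the punch's flat face (its lower end). Axes as the punch's.
- stand_in (a point): Punch stand (fixed to the bench): grey round socket on a 70 mm square base. This point: centre of the socket's floor, 6 mm above the bench; bore (six-sided) 27 mm across, rim 30 mm above this point. The punch stands on this floor.
- pot: Bystander: empty terracotta pot, 80 mm across, 75 mm high, origin at its underside's centre.
- can: Bystander: green watering can, 120 mm across, 130 mm high, at the left of the bench, origin at its underside's centre.
- tray: Bystander: empty black tray 140 x 180 x 50 mm, at the right of the bench, origin at its underside's centre.
Mind the look-alikes: they are no part of the job. Leave any turquoise or yellow look-alike of the part that bears hook1_tag alone.

How it is judged:
By the outcome, as a careful person would: the job done as asked, in the order asked, and still so for the second after the job is handed in, with the robot touching nothing.
Of crate0, crate1, crate2 only 2 to 3 are there at a start; the rules pass over those that are not, and their reading is None.
At some moment in a run one of hook0, hook1, hook2 may be knocked a few centimetres aside while the robot is not near it.
It also fails if it takes over 210 s, if anything falls off the work surface, if the arm or the gripper's body presses on something with over 40 N, if the wrist force passes 120 N, or if a joint passes its speed limit or range.

## Robot

A 6-joint arm with a two-finger parallel gripper is mounted at the origin on the work surface. World frame = base frame: x ahead of the robot, y to its left, z up, the work surface at z = 0. Lengths are in mm, angles in rad, forces in N, time in s.
With the tool pointing down it reaches from about 350 to 975 mm from the base axis. Payload 7.1 kg.
Tool frame: the origin (TCP) lies at the very end of the fingers, on their centre line; the grasp point (between the pads) lies 19 mm behind it (ctrl.pinch_z is the z of the grasp point in the tool frame, in mm); z points along the fingers, y is the direction in which the jaws open and shut (so a half turn about z gives the same grasp; the last joint's range is limited). The gripper opens to 88 mm and grips with 3 to 60 N. Pads are 20 mm wide; open, the fingers measure 115 mm over their backs; the gripper's body (75 mm by 178 mm) begins 61 mm behind the grasp point.
Start: joints at [-1.22, 0.423, 1.63, -0, 1.089, -0.019], TCP at [225.909, -582.726, 222.675] pointing down, gripper open.
Joint ranges: [-3, 3], [-0.9, 2.11], [0.09, 2.58], [-1.31, 4.45], [0.11, 2.69], [-2.54, 2.54]. Speed limits (rad/s): [2.39, 2.39, 3.01, 3.14, 3.14, 3.14].

## Interface

Orientations are given as a rotation vector (axis times angle).
In Python, from workcell import get_obs, optics, ctrl gives the robot as it stands.
- The arm moves only by the shell command python3 -m jog 'ROWS'. ROWS is a JSON object of lists of equal length, an entry for each row: "delta_rot": the turn, a rotation vector about the tool's x, y, z in rad, a list of three; "translation": the shift along the tool's x, y, z in mm, a list of three; "hand": the opening, from -1 (shut) to 1 (fully open). In form: {"delta_rot": [[rx, ry, rz], ...], "translation": [[x, y, z], ...], "hand": [hand, ...]}. A call has 1 to 5 rows; each row is the pose to reach, as a shift and turn from the pose commanded when the call began, along the tool's axes at that moment; what a row does not reach only later rows make up. A row lasts 1/10 s, in which the tool goes at most 50 mm and 8.59 degrees, less where a joint would pass 70% of its speed; a pose out of reach is approached as far as the arm can. A call with a gripper value outside its range is refused whole. The fingers move at their own pace and stop on an object; the grip force is fixed at half the most. Time passes only in rows, so rows that repeat a pose let the fingers close. It gives the time, the measured TCP pose, the force and the opening at its end, in the units of the state.
- get_obs(): the state, without advancing time (a new reading comes with each control period).
- optics.get_image(name): name is "scene" or "top" or "wrist"; returns the picture (400x640x3 uint8, red, green, blue); there is no depth.
- optics.calibration(name): a dict with "intrinsics" (3x3 intrinsics, pixels), "cam_to_world" (4x4, takes a point from camera to world coordinates). Camera axes: x right, y up, looking along -z (the intrinsics and any distortion apply to the point x, -y, -z); pixel columns grow to the right and rows downward; lengths in mm; the calibration is good to about 2 mm. A picture is of the moment at which its call begins: read the wrist's pose just before it. calibration takes no time and is no camera call; for the wrist camera it gives the pose at the moment of the call.
- ctrl.close_job(): hands the job in, once; it reports no verdict.
The state is a dict: "t": time; "qpos": joint angles; "qvel": joint speeds; "joint_torque": joint torques, N m; "ee_pos": TCP position; "orientation": TCP orientation; "ft_force": force on the tool from outside, world axes, zero at the start; "moment": the same for the moment, N m; "width": finger opening in mm.
Only numpy, scipy, OpenCV 4.12 (cv2) and the standard library are available. Lean on these libraries where they do the work, as an engineer would, in place of code of your own. Each camera call takes 0.05 s, during which the arm holds its last target. There are 200 camera calls.

## Working session

There is one attempt and no reset: what is moved stays moved. The work goes in short steps, Python scripts to look and compute and a shell command to move; the robot and the scene stay as the last step left them, time stands still between calls to the robot, and variables do not carry over. Pictures are saved under pics/ and viewed, about 12 in all and at most 16, crops included, and the job is handed in when it is done.

```bash
ls; mkdir -p pics
python3 - <<'E'
from workcell import get_obs, optics, ctrl
import cv2
o=get_obs(); print(o)
for n in("scene","top"):
    im=optics.get_image(n); cv2.imwrite(f"pics/{n}0.png",im[:,:,::-1]); c=optics.calibration(n); print(n,c)
a=cv2.imread("pics/top0.png");print(a.shape)
E
```

```text
pics
{'t': 0.0, 'qpos': array([-1.21999429e+00,  4.23824674e-01,  1.63068726e+00, -2.91056921e-05,
        1.08861983e+00, -1.89989537e-02]), 'qvel': array([-1.95666126e-04,  1.13146762e-03,  3.15440845e-05, -4.56095616e-04,
       -2.95718183e-04, -5.62844736e-04]), 'joint_torque': array([ 6.01781849e-04, -5.44636095e+01, -2.73667234e+01,  6.44524838e-02,
        2.27938994e-02, -1.03405578e-04]), 'ee_pos': array([ 225.71738448, -582.2143143 ,  221.91288012]), 'orientation': array([-3.08655094e+00, -5.77320359e-01,  4.38973639e-04]), 'ft_force': array([0.22195814, 0.14658262, 0.15709785]), 'moment': array([-0.02100369, -0.02141411, -0.02957897]), 'width': 87.87557500804533}
scene {'intrinsics': array([[410.86630918,   0.        , 315.74813584],
       [  0.        , 410.86630918, 203.42139944],
       [  0.        ,   0.        ,   1.        ]]), 'cam_to_world': array([[-8.02788731e-01, -4.00184768e-01,  4.42020820e-01,
         1.00796949e+03],
       [ 5.96252969e-01, -5.34363323e-01,  5.99114543e-01,
         7.33650438e+02],
       [-3.55680015e-03,  7.44518630e-01,  6.67592210e-01,
         9.26510351e+02],
       [ 0.00000000e+00,  0.00000000e+00,  0.00000000e+00,
         1.00000000e+00]])}
top {'intrinsics': array([[385.26543489,   0.        , 321.38519303],
       [  0.        , 385.26543489, 207.49819217],
       [  0.        ,   0.        ,   1.        ]]), 'cam_to_world': array([[-6.60371474e-02,  9.70790145e-01, -2.30663369e-01,
         1.46879123e+02],
       [-9.97817150e-01, -6.42893357e-02,  1.50936175e-02,
         1.16037881e+01],
       [-1.76459603e-04,  2.31156604e-01,  9.72916540e-01,
         1.44790775e+03],
       [ 0.00000000e+00,  0.00000000e+00,  0.00000000e+00,
         1.00000000e+00]])}
(400, 640, 3)
```

View pics/top0.png

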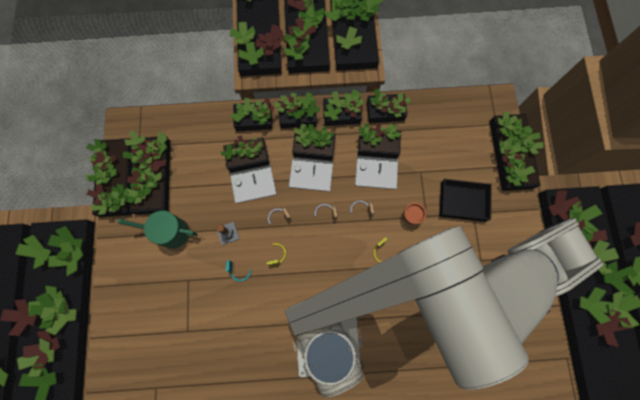

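View pics/scene0.png

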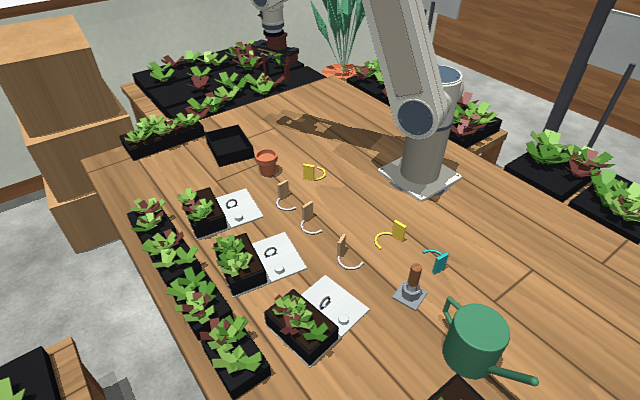

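```bash
cat > h.py <<'E'
import numpy as np, cv2
from workcell import get_obs, optics, ctrl
from scipy.spatial.transform import Rotation as Ro
def ray(cal,p):
    K=cal["intrinsics"];T=cal["cam_to_world"]
    d=np.linalg.inv(K)@[p[0],p[1],1]; d=T[:3,:3]@(d*[1,-1,-1]); return T[:3,3],d/np.linalg.norm(d)
def plane(cal,p,z):
    o,d=ray(cal,p); return o+d*(z-o[2])/d[2]
def tri(obs):  # [(cal,p),...] -> point, rms miss
    A=np.zeros((3,3));b=np.zeros(3);R=[ray(c,p) for c,p in obs]
    for o,d in R: M=np.eye(3)-np.outer(d,d);A+=M;b+=M@o
    x=np.linalg.solve(A,b); return x,[round(float(np.linalg.norm((np.eye(3)-np.outer(d,d))@(x-o))),1) for o,d in R]
def proj(cal,P):
    T=cal["cam_to_world"];q=(T[:3,:3].T@(np.asarray(P,float)-T[:3,3]))*[1,-1,-1]; q=cal["intrinsics"]@q; return q[:2]/q[2]
def tool():
    o=get_obs(); return o["ee_pos"],Ro.from_rotvec(o["orientation"]).as_matrix(),o
def go(P,yaw=None):
    """tool-frame shift and turn to TCP=P, tool down, tool y axis (jaws) at world angle yaw (mod pi)"""
    p,R,o=tool()
    s=R.T@(np.asarray(P,float)-p)
    if yaw is None: yj=R[:,1]
    else:
        yj=np.array([np.cos(yaw),np.sin(yaw),0]); yj*=np.sign(yj@R[:,1]) or 1
    yj=yj*[1,1,0]; yj/=np.linalg.norm(yj); z=np.array([0,0,-1.]); G=np.c_[np.cross(yj,z),yj,z]
    print("shift",s.round(1),"turn",Ro.from_matrix(R.T@G).as_rotvec().round(3),"at",p.round(1),"q6",o["qpos"][5].round(2),"t",round(o["t"],2))
def snap(name,f):
    cal=optics.calibration(name); im=optics.get_image(name)[:,:,::-1].copy(); cv2.imwrite(f,im); np.save(f[:-4]+".npy",cal,allow_pickle=True); return cal,im
def load(f):
    return np.load(f[:-4]+".npy",allow_pickle=True).item(),cv2.imread(f)
E
python3 - <<'E'
from h import *
ct=optics.calibration("top");cs=optics.calibration("scene")
im=cv2.imread("pics/top0.png");h=cv2.cvtColor(im,cv2.COLOR_BGR2HSV)
m=((h[:,:,2]>150)&(h[:,:,1]<40)).astype(np.uint8);m[:150]=0;m[205:]=0
for c in cv2.findContours(m,0,2)[0]:
    if cv2.contourArea(c)>200:
        r=cv2.minAreaRect(c); print("plate",[plane(ct,p,6)[:2].round(0).tolist() for p in cv2.boxPoints(r)])
for n,a,b in [("hookA",(285,208),(344,237)),("hookB",(334,208),(309,203)),("hookC",(370,204),(284,183)),("punchtop",(222,228),(415,266))]:
    print(n,tri([(ct,a),(cs,b)]))
for n,p,z in [("pot",(414,208),75),("can",(165,225),130),("tray",(466,200),50),("punch",(230,234),0)]: print(n,plane(ct,p,z))
c=optics.calibration("wrist");T=c["cam_to_world"];p,R,o=tool();print(c["intrinsics"],"campos in tool",R.T@(T[:3,3]-p),"R",(R.T@T[:3,:3]).round(3))
go((480,200,380),0)
E
```

```text
plate [[640.0, 340.0], [665.0, 181.0], [557.0, 163.0], [533.0, 320.0]]
plate [[584.0, 110.0], [691.0, 94.0], [662.0, -65.0], [556.0, -46.0]]
plate [[572.0, -148.0], [679.0, -165.0], [654.0, -325.0], [548.0, -305.0]]
hookA (array([472.70918104, 128.94104538,  79.25692229]), [8.1, 8.1])
hookB (array([462.88632036, -51.12046463,  74.14404699]), [6.5, 6.5])
hookC (array([ 469.25069271, -184.21680277,   71.46798256]), [7.0, 7.0])
punchtop (array([411.59235974, 344.91891244, 114.71320561]), [1.0, 1.0])
pot [ 448.08217261 -347.93330109   75.        ]
can [432.84075838 538.12084809 130.        ]
tray [ 471.31069322 -552.6054289    50.        ]
punch [409.79959964 342.56251615   0.        ]
[[334.54392313   0.         316.6715396 ]
 [  0.         334.54392313 195.11664071]
 [  0.           0.           1.        ]] campos in tool [  68.72998804    0.31047884 -160.40301986] R [[ 0.     0.968  0.251]
 [ 1.    -0.    -0.001]
 [-0.001  0.251 -0.968]]
shift [ 519.8 -637.7 -157.1] turn [-1.000e-03 -1.000e-03 -1.201e+00] at [ 225.7 -582.3  222. ] q6 -0.02 t 0.1
```

```bash
J='python3 -m jog'
$J '{"delta_rot":[[0,0,0],[0,0,0],[0,0,0],[0,0,0],[0,0,0]],"translation":[[113,-152,-45],[113,-152,-45],[113,-152,-45],[113,-152,-45],[113,-152,-45]],"hand":[1,1,1,1,1]}'
$J '{"delta_rot":[[0,0,0],[0,0,0],[0,0,0],[0,0,0],[0,0,0]],"translation":[[113,-152,-45],[113,-152,-45],[113,-152,-45],[113,-152,-45],[113,-152,-45]],"hand":[1,1,1,1,1]}'
$J '{"delta_rot":[[0,0,0],[0,0,0],[0,0,0],[0,0,0],[0,0,0]],"translation":[[113,-152,-45],[113,-152,-45],[113,-152,-45],[113,-152,-45],[113,-152,-45]],"hand":[1,1,1,1,1]}'
$J '{"delta_rot":[[0,0,0],[0,0,0],[0,0,0],[0,0,0],[0,0,0]],"translation":[[113,-152,-45],[113,-152,-45],[113,-152,-45],[113,-152,-45],[113,-152,-45]],"hand":[1,1,1,1,1]}'
$J '{"delta_rot":[[0,0,-0.69],[0,0,-0.69],[0,0,-0.69],[0,0,-0.69],[0,0,-0.69]],"translation":[[0,0,0],[0,0,0],[0,0,0],[0,0,0],[0,0,0]],"hand":[1,1,1,1,1]}'
$J '{"delta_rot":[[0,0,-0.69],[0,0,-0.69],[0,0,-0.69],[0,0,-0.69],[0,0,-0.69]],"translation":[[0,0,0],[0,0,0],[0,0,0],[0,0,0],[0,0,0]],"hand":[1,1,1,1,1]}'
$J '{"delta_rot":[[0,0,-0.69],[0,0,-0.69],[0,0,-0.69],[0,0,-0.69],[0,0,-0.69]],"translation":[[0,0,0],[0,0,0],[0,0,0],[0,0,0],[0,0,0]],"hand":[1,1,1,1,1]}'
$J '{"delta_rot":[[0,0,-0.69],[0,0,-0.69],[0,0,-0.69],[0,0,-0.69],[0,0,-0.69]],"translation":[[0,0,0],[0,0,0],[0,0,0],[0,0,0],[0,0,0]],"hand":[1,1,1,1,1]}'
python3 - <<'E'
from h import *
go((430,150,400),1.5708)
snap("wrist","pics/w1.png")
E
```

```text
t: 0.6
ee_pos: [276.9, -396.2, 268.5]
orientation: [-3.087, -0.582, -0.001]
ft_force: [-0.4, 0.2, -0.4]
width: 87.9
t: 1.1
ee_pos: [327.9, -214.7, 313.7]
orientation: [3.086, 0.585, 0.003]
ft_force: [-0.4, -0.4, -0.7]
width: 87.9
t: 1.6
ee_pos: [379.1, -32.0, 358.8]
orientation: [-3.086, -0.587, -0.004]
ft_force: [-0.2, -1.1, -0.1]
width: 87.5
t: 2.1
ee_pos: [429.9, 150.2, 403.1]
orientation: [-3.086, -0.582, -0.003]
ft_force: [0.3, -0.3, 0.3]
width: 88.0
t: 2.6
ee_pos: [428.0, 145.4, 401.7]
orientation: [2.707, 1.593, -0.003]
ft_force: [-0.2, -0.1, 0.6]
width: 87.6
t: 3.1
ee_pos: [428.1, 145.4, 401.8]
orientation: [-2.01, -2.415, 0.003]
ft_force: [0.3, 0.2, 0.1]
width: 87.8
t: 3.6
ee_pos: [428.1, 145.4, 401.8]
orientation: [-1.074, -2.951, 0.002]
ft_force: [-0.3, 0.7, 0.9]
width: 87.9
t: 4.1
ee_pos: [428.0, 145.4, 401.8]
orientation: [-0.013, -3.14, 0.002]
ft_force: [-1.1, -0.3, 0.7]
width: 87.8
shift [-1.9  4.7  1.8] turn [-0.001 -0.001 -0.008] at [428.  145.4 401.8] q6 -1.26 t 4.1
```

View pics/w1.png

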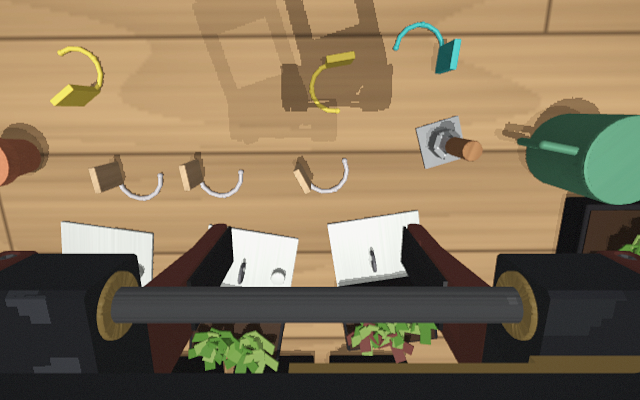

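```bash
J='python3 -m jog'
$J '{"delta_rot":[[0,0,-0.008],[0,0,-0.008],[0,0,-0.008],[0,0,-0.008],[0,0,-0.008]],"translation":[[10,100,86],[10,100,86],[10,100,86],[10,100,86],[10,100,86]],"hand":[1,1,1,1,1]}'
$J '{"delta_rot":[[0,0,0],[0,0,0],[0,0,0],[0,0,0],[0,0,0]],"translation":[[8,98,86],[8,98,86],[8,98,86],[8,98,86],[8,98,86]],"hand":[1,1,1,1,1]}'
python3 - <<'E'
from h import *
go((410,343,230),1.5708)
snap("wrist","pics/w2.png")
E
```

```text
t: 4.65
ee_pos: [419.1, 246.4, 316.1]
orientation: [-0.008, -3.14, 0.002]
ft_force: [0.5, -0.3, 0.0]
width: 87.8
t: 5.15
ee_pos: [412.1, 344.6, 231.6]
orientation: [0.007, 3.141, -0.0]
ft_force: [0.3, -0.6, 0.1]
width: 87.6
shift [ 2.1 -1.6  1.6] turn [-0.     0.001 -0.005] at [412.1 344.6 231.6] q6 -0.89 t 5.15
```

View pics/w2.png

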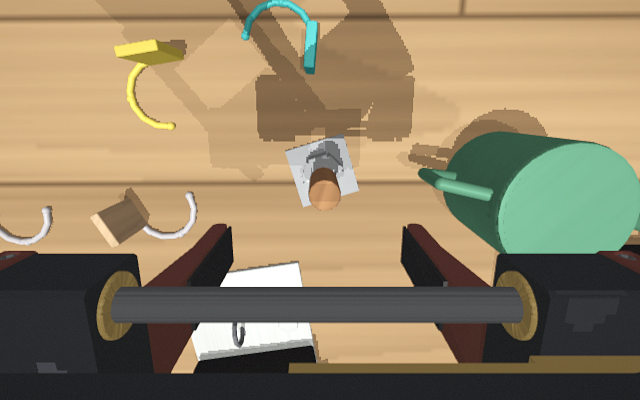

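Run:
```python
from h import *
c1,a=load("pics/w1.png");c2,b=load("pics/w2.png")
def zoom(im,x0,y0,x1,y1,k): return cv2.resize(im[y0:y1,x0:x1],None,fx=k,fy=k,interpolation=cv2.INTER_NEAREST)
A=zoom(a,410,110,490,180,5);B=zoom(b,280,130,365,215,5)
h=max(A.shape[0],B.shape[0]);A=cv2.copyMakeBorder(A,0,h-A.shape[0],0,0,0);B=cv2.copyMakeBorder(B,0,h-B.shape[0],0,0,0)
B=B[:, :395]
cv2.imwrite("pics/z1.png",np.hstack([A,B]))
print(tri([(c1,(472,150)),(c2,(325,195))]))
```

```text
(array([415.24993389, 351.22943293, 116.32761591]), [0.6, 0.6])
```

View pics/z1.png

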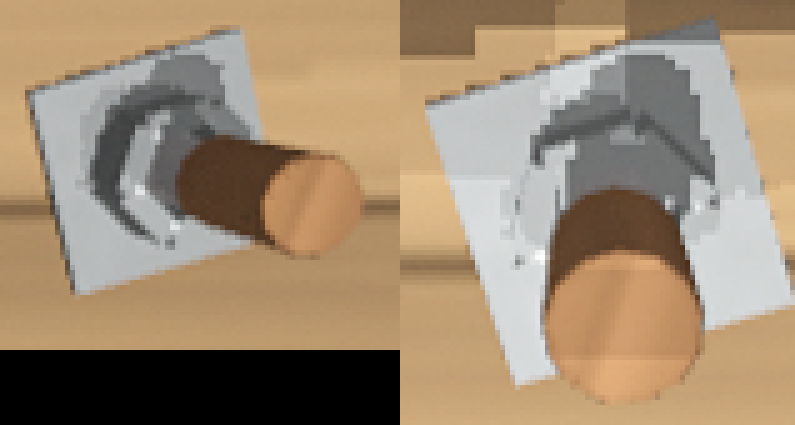

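Run:
```python
from h import *
c1,a=load("pics/w1.png");c2,b=load("pics/w2.png")
print(tri([(c1,(471.9,150.5)),(c2,(324.1,194.9))]), plane(c2,(324.1,194.9),121),plane(c1,(471.9,150.5),121))
print("base",plane(c2,(322.4,170.4),5), plane(c1,(410+142/5,110+160/5),5))
P=plane(c2,(324.1,194.9),121)
go((P[0],P[1],72),1.5708)
```

```text
(array([415.37722432, 350.58034885, 117.20954768]), [0.2, 0.2]) [414.59558582 350.55843392 121.        ] [414.73712545 348.76417247 121.        ]
base [414.64847704 350.89236309   5.        ] [414.31364099 345.30509659   5.        ]
shift [ -1.9   5.9 160.1] turn [ 0.001  0.002 -0.005] at [412.4 344.6 232.1] q6 -0.89 t 5.2
```

```bash
J='python3 -m jog'
$J '{"delta_rot":[[0,0,0],[0,0,0],[0,0,0],[0,0,0],[0,0,0]],"translation":[[-2,6,40],[-2,6,80],[-2,6,80],[-2,6,80],[-2,6,80]],"hand":[1,1,1,1,1]}'
$J '{"delta_rot":[[0,0,0],[0,0,0],[0,0,0],[0,0,0],[0,0,0]],"translation":[[0,0,30],[0,0,60],[0,0,80],[0,0,80],[0,0,80]],"hand":[1,1,1,1,1]}'
$J '{"delta_rot":[[0,0,0],[0,0,0],[0,0,0],[0,0,0],[0,0,0]],"translation":[[0,0,0],[0,0,0],[0,0,0],[0,0,0],[0,0,0]],"hand":[-1,-1,-1,-1,-1]}'
$J '{"delta_rot":[[0,0,0],[0,0,0],[0,0,0],[0,0,0],[0,0,0]],"translation":[[0,0,0],[0,0,0],[0,0,0],[0,0,0],[0,0,0]],"hand":[-1,-1,-1,-1,-1]}'
python3 - <<'E'
from h import *
go((414.6,350.6,72),1.5708)
E
```

```text
t: 5.7
ee_pos: [414.8, 352.1, 153.4]
orientation: [0.007, 3.138, 0.004]
ft_force: [0.3, -0.8, -0.2]
width: 87.8
t: 6.2
ee_pos: [414.2, 352.3, 72.4]
orientation: [0.006, 3.14, 0.002]
ft_force: [-0.2, -0.0, -0.3]
width: 87.8
t: 6.7
ee_pos: [413.2, 351.7, 70.9]
orientation: [0.006, 3.141, 0.0]
ft_force: [-0.3, -0.7, 0.2]
width: 51.0
t: 7.2
ee_pos: [413.1, 351.7, 70.6]
orientation: [-0.006, -3.141, 0.0]
ft_force: [-0.3, -0.2, -0.8]
width: 27.7
shift [-1.5 -1.1 -1.4] turn [-0.    -0.    -0.004] at [413.1 351.7  70.6] q6 -0.88 t 7.2
```

```bash
J='python3 -m jog'
$J '{"delta_rot":[[0,0,0],[0,0,0],[0,0,0],[0,0,0],[0,0,0]],"translation":[[0,0,-10],[0,0,-25],[0,0,-45],[0,0,-75],[0,0,-105]],"hand":[-1,-1,-1,-1,-1]}'
$J '{"delta_rot":[[0,0,0],[0,0,0],[0,0,0],[0,0,0],[0,0,0]],"translation":[[-20,-22,-30],[-45,-50,-50],[-72,-78,-75],[-100,-110,-100],[-114,-126,-125]],"hand":[-1,-1,-1,-1,-1]}'
$J '{"delta_rot":[[0,0,0],[0,0,0],[0,0,0],[0,0,0],[0,0,0]],"translation":[[-20,-25,0],[-45,-55,0],[-75,-85,0],[-100,-110,0],[-114,-126,0]],"hand":[-1,-1,-1,-1,-1]}'
python3 - <<'E'
from h import *
go((640,30,300),1.5708)
snap("wrist","pics/w3.png")
E
$J '{"delta_rot":[[0,0,0],[0,0,0],[0,0,0],[0,0,0],[0,0,0]],"translation":[[0,-35,0],[0,-70,0],[0,-105,0],[0,-130,0],[0,-140,0]],"hand":[-1,-1,-1,-1,-1]}'
python3 - <<'E'
from h import *
go((640,30,300),1.5708)
snap("wrist","pics/w4.png")
E
```

```text
t: 7.7
ee_pos: [412.8, 351.3, 176.9]
orientation: [-0.006, -3.141, 0.001]
ft_force: [0.2, -0.3, -1.0]
width: 27.4
t: 8.2
ee_pos: [528.0, 222.8, 302.3]
orientation: [0.009, 3.141, -0.001]
ft_force: [0.4, 0.1, -2.2]
width: 27.8
t: 8.7
ee_pos: [641.4, 96.8, 301.0]
orientation: [0.009, 3.141, -0.0]
ft_force: [0.7, -0.1, -2.2]
width: 27.8
shift [  1.  -66.8   1. ] turn [-0.     0.    -0.005] at [641.4  96.8 301. ] q6 -1.43 t 8.7
t: 9.25
ee_pos: [639.0, -42.6, 300.8]
orientation: [-0.008, -3.141, 0.0]
ft_force: [0.5, -0.0, -2.0]
width: 28.0
shift [-0.6 72.6  0.8] turn [-0.    -0.001 -0.005] at [639.  -42.6 300.8] q6 -1.65 t 9.25
```

View pics/w3.png

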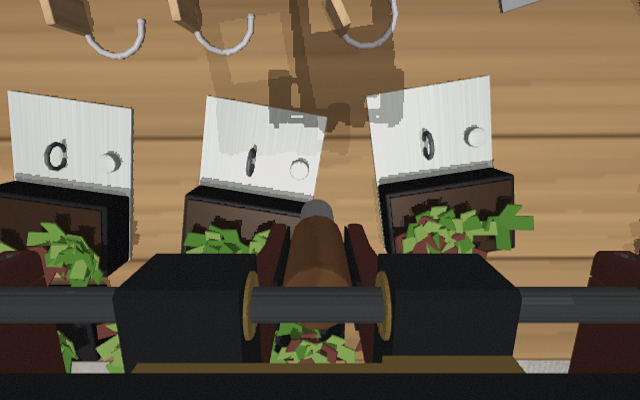

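View pics/w4.png

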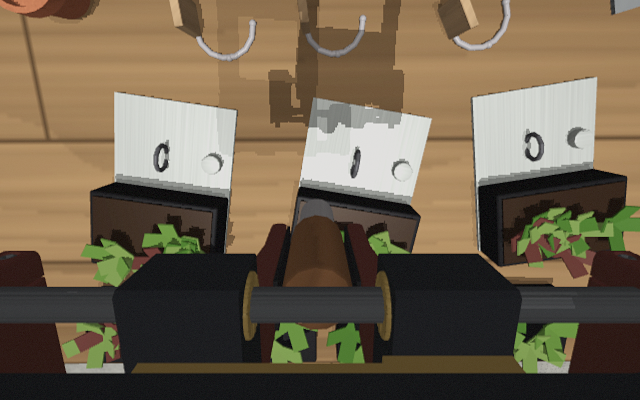

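```bash
cat > cr.py <<'E'
from h import *
def corners(im,pts):
    g=cv2.cvtColor(im,cv2.COLOR_BGR2GRAY);return cv2.cornerSubPix(g,np.float32(pts).reshape(-1,1,2),(4,4),(-1,-1),(3,50,.01)).reshape(-1,2)
def crate(P,Q):
    """front corners (-75,-70),(-75,90) -> origin xy, yaw"""
    d=Q-P; y=d[:2]/np.linalg.norm(d[:2]); x=np.array([y[1],-y[0]]); m=(P+Q)[:2]/2
    return m+75*x-10*y, x, y, np.linalg.norm(d)
E
python3 - <<'E'
from cr import *
c3,a=load("pics/w3.png");c4,b=load("pics/w4.png")
p3=corners(a,[(8,91),(133,108),(207,96),(327,118),(367,96),(490,76)])
p4=corners(b,[(115,92),(237,110),(314,98),(431,120),(473,97),(596,78)])
print(p3.round(1).tolist(),p4.round(1).tolist())
for i,n in enumerate("CBA"):
    T=[tri([(c3,p3[k]),(c4,p4[k])]) for k in(2*i,2*i+1)]
    print(n,"tri z",[t[0].round(1).tolist() for t in T],[t[1] for t in T])
    for c,p in((c3,p3),(c4,p4)):
        o,x,y,L=crate(plane(c,p[2*i],6),plane(c,p[2*i+1],6))
        s=o+65*y; print("  org",o.round(1),"yaw",np.degrees(np.arctan2(x[1],x[0])).round(1),"L",L.round(1),"stud",s.round(1),"pix",proj(c,[*s,22]).round(1),"ring",proj(c,[*o,40]).round(1))
E
```

```text
[[7.099999904632568, 90.0], [131.1999969482422, 108.5999984741211], [206.8000030517578, 95.5999984741211], [326.5, 116.5], [366.20001220703125, 96.30000305175781], [489.1000061035156, 75.19999694824219]] [[113.9000015258789, 91.19999694824219], [236.1999969482422, 110.4000015258789], [313.3999938964844, 97.4000015258789], [431.3999938964844, 118.30000305175781], [471.8999938964844, 97.30000305175781], [596.5, 76.19999694824219]]
C tri z [[547.8, -307.0, 5.5], [572.4, -149.7, 3.0]] [[0.2, 0.2], [0.2, 0.2]]
  org [ 632.8 -248.4] yaw -8.7 L 160.3 stud [ 642.6 -184.2] pix [105.  163.5] ring [ 44.4 158.3]
  org [ 632.6 -249.4] yaw -9.0 L 159.7 stud [ 642.8 -185.2] pix [209.4 165.2] ring [153.7 159.7]
B tri z [[556.5, -46.9, 5.8], [583.9, 109.5, 5.4]] [[0.2, 0.2], [0.2, 0.2]]
  org [642.2   8.6] yaw -9.9 L 158.7 stud [653.4  72.6] pix [298.9 170.7] ring [247.7 164.7]
  org [642.5   8.4] yaw -9.9 L 158.6 stud [653.7  72.5] pix [403.5 172.4] ring [357.2 166.5]
A tri z [[557.8, 161.9, 1.7], [532.3, 320.5, 2.0]] [[0.3, 0.3], [0.3, 0.3]]
  org [621.3 242. ] yaw 9.1 L 159.3 stud [611.  306.1] pix [478.3 137.6] ring [432.8 147.3]
  org [620.6 240.7] yaw 9.1 L 159.4 stud [610.3 304.9] pix [584.7 138.6] ring [542.9 148.3]
```

Run:
```python
from h import *
c3,a=load("pics/w3.png");c4,b=load("pics/w4.png")
rows=[]
for im,ps in((a,[(105,163),(299,170),(477,137)]),(b,[(210,164),(403,171),(582,138)])):
    r=[]
    for x,y in ps:
        z=cv2.resize(im[y-16:y+16,x-16:x+16],None,fx=8,fy=8,interpolation=cv2.INTER_NEAREST); cv2.line(z,(128,120),(128,136),(0,0,255),1);cv2.line(z,(120,128),(136,128),(0,0,255),1); r.append(z)
    rows.append(np.hstack(r))
cv2.imwrite("pics/z2.png",np.vstack(rows))
```

```text
(no output)
```

View pics/z2.png

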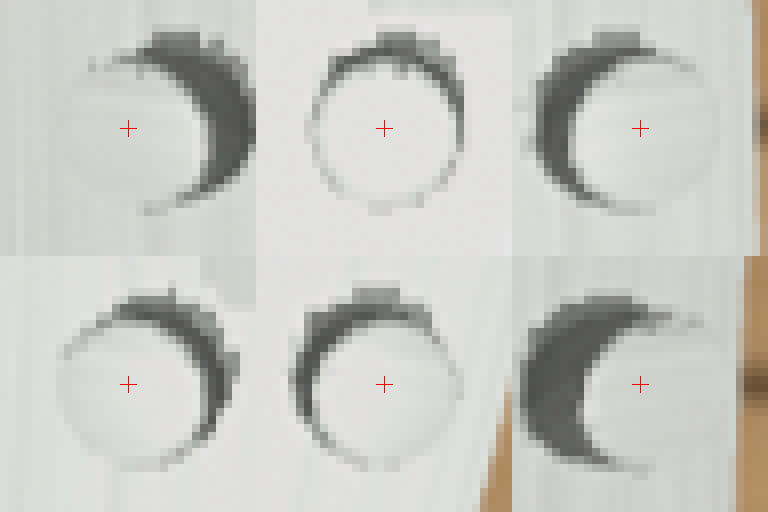

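```bash
J='python3 -m jog'
$J '{"delta_rot":[[0,0,0.05],[0,0,0.1],[0,0,0.165],[0,0,0.165],[0,0,0.165]],"translation":[[-3,30,20],[-6,60,40],[-9,90,60],[-12,110,80],[-12,116,90]],"hand":[-1,-1,-1,-1,-1]}'
python3 - <<'E'
from h import *
c3,a=load("pics/w3.png");c4,b=load("pics/w4.png")
for n,p,q in(("C",(105.2,163.5),(210.2,164.6)),("B",(298.8,170.4),(402.9,171.6)),("A",(477.4,137.5),(583.6,138.9))):
    print(n,tri([(c3,p),(c4,q)]),plane(c3,p,22).round(1),plane(c4,q,22).round(1))
go((651.7,73.3,110),1.398)
E
```

```text
t: 9.8
ee_pos: [650.9, 78.3, 208.9]
orientation: [-0.259, -3.128, -0.001]
ft_force: [0.6, -0.6, -2.3]
width: 27.6
C (array([ 642.4196259 , -184.41327726,   21.2449069 ]), [0.3, 0.3]) [ 642.6 -184.    22. ] [ 642.  -184.2   22. ]
B (array([653.28536073,  72.26317134,  19.53657912]), [0.2, 0.2]) [653.   72.4  22. ] [652.6  71.6  22. ]
A (array([611.15780805, 306.9773064 ,  17.68642492]), [0.1, 0.1]) [610.9 304.9  22. ] [610.7 303.6  22. ]
shift [-1.9 -4.8 98.8] turn [ 0.    -0.003  0.007] at [650.9  78.3 208.9] q6 -1.3 t 9.8
```

```bash
J='python3 -m jog'
$J '{"delta_rot":[[0,0,0],[0,0,0],[0,0,0],[0,0,0],[0,0,0]],"translation":[[0,0,30],[0,0,60],[0,0,90],[0,0,90],[0,0,90]],"hand":[-1,-1,-1,-1,-1]}'
python3 - <<'E'
from h import *
go((651.3,73.1,89),1.398)
snap("wrist","pics/w5.png")
E
```

```text
t: 10.3
ee_pos: [652.1, 74.9, 121.2]
orientation: [-0.264, -3.13, 0.0]
ft_force: [-0.6, -0.1, -1.8]
width: 27.7
shift [ 0.5 -1.9 32.2] turn [-0.    -0.001  0.004] at [652.1  74.9 121.2] q6 -1.31 t 10.3
```

View pics/w5.png

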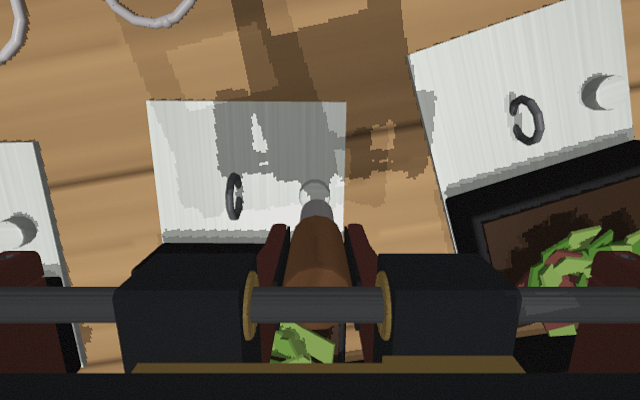

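```bash
J='python3 -m jog'
$J '{"delta_rot":[[0,0,0],[0,0,0],[0,0,0],[0,0,0],[0,0,0]],"translation":[[0.5,-1.8,10],[0.5,-1.8,20],[0.5,-1.8,27],[0.5,-1.8,29],[0.5,-1.8,30]],"hand":[-1,-1,-1,-1,-1]}'
python3 -c "
from h import *
go((651.3,73.1,86),1.398)"
$J '{"delta_rot":[[0,0,0],[0,0,0],[0,0,0],[0,0,0],[0,0,0]],"translation":[[0,0,1],[0,0,2],[0,0,3],[0,0,4],[0,0,5]],"hand":[-1,-1,-1,-1,-1]}'
$J '{"delta_rot":[[0,0,0],[0,0,0],[0,0,0],[0,0,0],[0,0,0]],"translation":[[0,0,0.8],[0,0,1.6],[0,0,2.4],[0,0,3.2],[0,0,4]],"hand":[-1,-1,-1,-1,-1]}'
```

```text
t: 10.85
ee_pos: [651.1, 73.0, 90.2]
orientation: [-0.265, -3.13, 0.0]
ft_force: [0.9, 0.1, -1.7]
width: 27.9
shift [-0.2  0.1  4.2] turn [-0.    -0.001  0.004] at [651.1  73.   90.2] q6 -1.31 t 10.85
t: 11.35
ee_pos: [651.7, 73.1, 86.4]
orientation: [0.265, 3.13, 0.0]
ft_force: [-2.4, -0.9, 6.4]
width: 27.7
t: 11.85
ee_pos: [651.7, 73.1, 82.9]
orientation: [0.265, 3.13, 0.0]
ft_force: [-1.9, -0.4, 7.3]
width: 27.9
```

```bash
J='python3 -m jog'
$J '{"delta_rot":[[0,0,0],[0,0,0],[0,0,0],[0,0,0]],"translation":[[0,0,0.6],[0,0,1.2],[0,0,1.8],[0,0,2.4]],"hand":[-1,-1,-1,-1]}'
$J '{"delta_rot":[[0,0,0],[0,0,0]],"translation":[[0,0,0.5],[0,0,1]],"hand":[-1,-1]}'
```

```text
t: 12.25
ee_pos: [651.7, 73.1, 80.5]
orientation: [0.265, 3.13, 0.0]
ft_force: [-3.9, -0.0, 13.3]
width: 27.8
t: 12.45
ee_pos: [651.9, 73.1, 80.5]
orientation: [0.265, 3.129, 0.0]
ft_force: [-4.2, -1.1, 16.2]
width: 27.6
```

```bash
J='python3 -m jog'
$J '{"delta_rot":[[0,0,0],[0,0,0]],"translation":[[0,0,0.6],[0,0,1.2]],"hand":[-1,-1]}'
$J '{"delta_rot":[[0,0,0],[0,0,0],[0,0,0],[0,0,0],[0,0,0]],"translation":[[0,0,-2],[0,0,-6],[0,0,-20],[0,0,-60],[0,0,-100]],"hand":[-1,-1,-1,-1,-1]}'
python3 -c "
from h import *
go((609.3,305.3,200),1.5708+0.158)
go((640.8,-183.2,200),1.5708-0.155)"
```

```text
t: 12.65
ee_pos: [652.4, 73.0, 80.3]
orientation: [0.264, 3.128, 0.0]
ft_force: [-6.0, -2.3, 23.7]
width: 27.3
t: 13.15
ee_pos: [650.6, 73.1, 177.8]
orientation: [-0.265, -3.128, 0.001]
ft_force: [0.9, 0.5, -0.8]
width: 27.9
shift [ 79.8 222.  -22.2] turn [-0.    -0.002 -0.327] at [650.6  73.1 177.8] q6 -1.31 t 13.15
shift [ -33.3 -254.3  -22.2] turn [-0.001 -0.002 -0.014] at [650.6  73.1 177.8] q6 -1.31 t 13.15
```

Force rose to ~24 N with z fixed: stud B is bottomed. Next, stud C.

```bash
J='python3 -m jog'
$J '{"delta_rot":[[0,0,0],[0,0,0],[0,0,0],[0,0,0],[0,0,0]],"translation":[[-4,-30,-10],[-10,-75,-20],[-16,-120,-22],[-22,-165,-22],[-27,-205,-22]],"hand":[-1,-1,-1,-1,-1]}'
$J '{"delta_rot":[[0,0,-0.014],[0,0,-0.014],[0,0,-0.014],[0,0,-0.014],[0,0,-0.014]],"translation":[[-4,-30,10],[-6,-49,40],[-6,-49,70],[-6,-49,80],[-6,-49,80]],"hand":[-1,-1,-1,-1,-1]}'
python3 -c "
from h import *
snap('wrist','pics/w6.png')
go((640.8,-183.2,90.5),1.5708-0.155)"
```

```text
t: 13.65
ee_pos: [643.4, -135.6, 200.1]
orientation: [0.265, 3.129, -0.0]
ft_force: [-0.2, -0.8, -1.0]
width: 27.7
t: 14.15
ee_pos: [640.2, -182.4, 117.8]
orientation: [-0.243, -3.129, -0.001]
ft_force: [0.4, 0.0, -0.8]
width: 27.5
shift [ 0.4 -0.8 28.9] turn [ 0.    -0.001  0.001] at [ 641.3 -182.4  119.4] q6 -1.71 t 14.2
```

```bash
J='python3 -m jog'
$J '{"delta_rot":[[0,0,0],[0,0,0],[0,0,0],[0,0,0],[0,0,0]],"translation":[[0.4,-0.8,10],[0.4,-0.8,20],[0.4,-0.8,26],[0.4,-0.8,28],[0.4,-0.8,28.5]],"hand":[-1,-1,-1,-1,-1]}'
$J '{"delta_rot":[[0,0,0],[0,0,0],[0,0,0],[0,0,0],[0,0,0]],"translation":[[0,0,1],[0,0,2],[0,0,3],[0,0,4],[0,0,5]],"hand":[-1,-1,-1,-1,-1]}'
$J '{"delta_rot":[[0,0,0],[0,0,0],[0,0,0],[0,0,0],[0,0,0]],"translation":[[0,0,0.8],[0,0,1.6],[0,0,2.4],[0,0,3.2],[0,0,4]],"hand":[-1,-1,-1,-1,-1]}'
$J '{"delta_rot":[[0,0,0],[0,0,0],[0,0,0]],"translation":[[0,0,0.6],[0,0,1.2],[0,0,1.8]],"hand":[-1,-1,-1]}'
```

```text
t: 14.7
ee_pos: [640.6, -183.4, 90.3]
orientation: [-0.243, -3.132, -0.0]
ft_force: [0.2, 0.4, -2.3]
width: 27.5
t: 15.2
ee_pos: [641.0, -183.7, 86.3]
orientation: [0.243, 3.132, -0.0]
ft_force: [-2.5, 0.9, 7.6]
width: 27.6
t: 15.7
ee_pos: [641.0, -183.7, 82.8]
orientation: [0.243, 3.131, -0.0]
ft_force: [-2.1, 1.6, 7.7]
width: 27.5
t: 16.0
ee_pos: [641.0, -183.7, 81.0]
orientation: [0.243, 3.131, -0.0]
ft_force: [-1.6, 0.6, 6.5]
width: 28.1
```

```bash
J='python3 -m jog'
$J '{"delta_rot":[[0,0,0],[0,0,0],[0,0,0],[0,0,0],[0,0,0]],"translation":[[0,0,0.6],[0,0,1.2],[0,0,1.8],[0,0,2.4],[0,0,3]],"hand":[-1,-1,-1,-1,-1]}'
$J '{"delta_rot":[[0,0,0],[0,0,0],[0,0,0],[0,0,0],[0,0,0]],"translation":[[0,0,-2],[0,0,-6],[0,0,-20],[0,0,-60],[0,0,-100]],"hand":[-1,-1,-1,-1,-1]}'
python3 -c "
from h import *
go((609.3,305.3,200),1.5708+0.158)"
```

```text
t: 16.5
ee_pos: [641.8, -183.9, 80.2]
orientation: [0.243, 3.13, -0.001]
ft_force: [-5.9, 2.0, 23.9]
width: 27.7
t: 17.0
ee_pos: [640.0, -183.4, 177.4]
orientation: [-0.243, -3.13, -0.001]
ft_force: [0.4, -0.9, -2.1]
width: 27.9
shift [105.7 478.1 -22.2] turn [ 0.001 -0.002 -0.313] at [ 640.  -183.4  177.4] q6 -1.71 t 17.0
```

```bash
J='python3 -m jog'
$J '{"delta_rot":[[0,0,0],[0,0,0],[0,0,0],[0,0,0],[0,0,0]],"translation":[[8,30,-12],[18,75,-22],[28,120,-22],[38,165,-22],[48,210,-22]],"hand":[-1,-1,-1,-1,-1]}'
$J '{"delta_rot":[[0,0,0],[0,0,0],[0,0,0],[0,0,0],[0,0,0]],"translation":[[10,45,0],[20,90,0],[30,135,0],[40,180,0],[50,215,0]],"hand":[-1,-1,-1,-1,-1]}'
$J '{"delta_rot":[[0,0,-0.1],[0,0,-0.2],[0,0,-0.313],[0,0,-0.313],[0,0,-0.313]],"translation":[[4,26,10],[8,52,30],[8,53,55],[8,53,80],[8,53,80]],"hand":[-1,-1,-1,-1,-1]}'
python3 -c "
from h import *
snap('wrist','pics/w7.png')
go((609.3,305.3,90.5),1.5708+0.158)"
```

```text
t: 17.5
ee_pos: [625.4, 32.9, 199.7]
orientation: [0.243, 3.131, 0.0]
ft_force: [0.5, 0.1, -1.9]
width: 27.7
t: 18.0
ee_pos: [609.1, 254.1, 199.5]
orientation: [0.241, 3.132, 0.001]
ft_force: [-0.6, -0.6, -1.4]
width: 27.5
t: 18.5
ee_pos: [607.2, 304.3, 115.6]
orientation: [0.248, -3.126, 0.004]
ft_force: [-0.3, -0.3, -2.4]
width: 27.4
shift [-1.   0.6 27.1] turn [-0.001 -0.003  0.   ] at [608.5 304.6 117.6] q6 -1.28 t 18.55
```

View pics/w7.png

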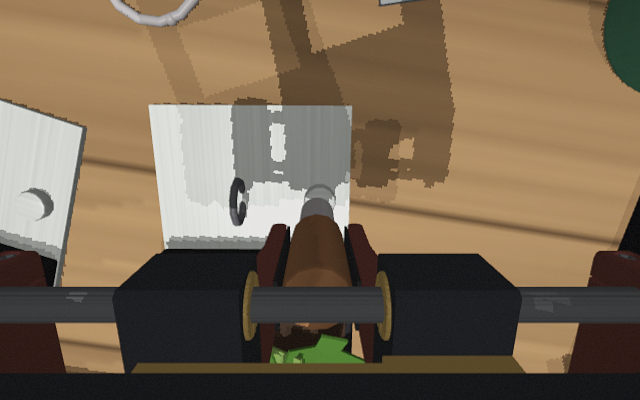

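Run:
```python
from h import *
for f,P in(("w5",(652.8,72,22)),("w6",(642.4,-184.3,22)),("w7",(610.8,304.3,22))):
    c,a=load(f"pics/{f}.png");print(f,proj(c,P).round(1))
out=[]
for f in("w5","w6","w7"):
    c,a=load(f"pics/{f}.png");out.append(cv2.resize(a[165:225,285:350],None,fx=4,fy=4,interpolation=cv2.INTER_NEAREST))
cv2.imwrite("pics/z3.png",np.hstack(out))
```

```text
w5 [313.4 197. ]
w6 [314.8 200. ]
w7 [316.6 202.5]
```

View pics/z3.png

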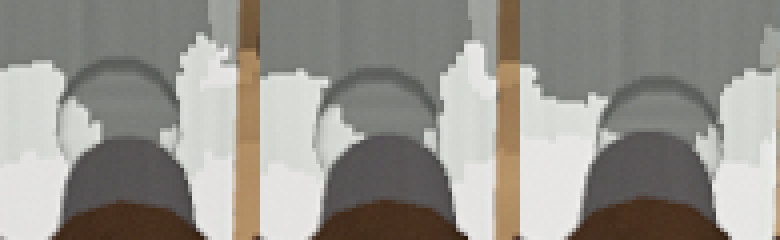

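```bash
J='python3 -m jog'
$J '{"delta_rot":[[0,0,0],[0,0,0],[0,0,0],[0,0,0],[0,0,0]],"translation":[[-1,1.8,10],[-1,1.8,19],[-1,1.8,24],[-1,1.8,26],[-1,1.8,27]],"hand":[-1,-1,-1,-1,-1]}'
$J '{"delta_rot":[[0,0,0],[0,0,0],[0,0,0],[0,0,0],[0,0,0]],"translation":[[0,0,1],[0,0,2],[0,0,3],[0,0,4],[0,0,5]],"hand":[-1,-1,-1,-1,-1]}'
$J '{"delta_rot":[[0,0,0],[0,0,0],[0,0,0],[0,0,0],[0,0,0]],"translation":[[0,0,0.8],[0,0,1.6],[0,0,2.4],[0,0,3.2],[0,0,4]],"hand":[-1,-1,-1,-1,-1]}'
$J '{"delta_rot":[[0,0,0],[0,0,0],[0,0,0],[0,0,0]],"translation":[[0,0,0.6],[0,0,1.2],[0,0,1.8],[0,0,2.4]],"hand":[-1,-1,-1,-1]}'
```

```text
t: 19.05
ee_pos: [610.4, 306.9, 91.7]
orientation: [0.248, -3.132, 0.0]
ft_force: [-0.9, 0.2, -2.1]
width: 27.6
t: 19.55
ee_pos: [610.4, 307.0, 86.8]
orientation: [-0.248, 3.132, 0.0]
ft_force: [-0.0, 0.6, -1.4]
width: 27.8
t: 20.05
ee_pos: [610.6, 307.1, 84.0]
orientation: [-0.248, 3.131, 0.0]
ft_force: [-2.3, -1.9, 7.1]
width: 27.9
t: 20.45
ee_pos: [610.6, 307.0, 81.6]
orientation: [-0.248, 3.131, 0.0]
ft_force: [-2.6, -1.4, 7.3]
width: 27.3
```

```bash
J='python3 -m jog'
$J '{"delta_rot":[[0,0,0],[0,0,0],[0,0,0],[0,0,0],[0,0,0]],"translation":[[0,0,0.7],[0,0,1.4],[0,0,2.1],[0,0,2.8],[0,0,3.5]],"hand":[-1,-1,-1,-1,-1]}'
```

```text
t: 20.95
ee_pos: [611.2, 307.2, 80.2]
orientation: [-0.248, 3.13, 0.001]
ft_force: [-5.9, -2.8, 22.9]
width: 27.8
```

```bash
J='python3 -m jog'
$J '{"delta_rot":[[0,0,0],[0,0,0],[0,0,0],[0,0,0],[0,0,0]],"translation":[[0,0,-2],[0,0,-6],[0,0,-20],[0,0,-60],[0,0,-105]],"hand":[-1,-1,-1,-1,-1]}'
python3 -c "
from h import *
go((413.1,351.7,185),1.5758)"
```

```text
t: 21.45
ee_pos: [609.3, 306.5, 181.8]
orientation: [0.248, -3.128, 0.002]
ft_force: [1.1, 0.2, -1.5]
width: 27.7
shift [186.6  75.6  -2.6] turn [-0.001 -0.003  0.153] at [609.3 306.5 181.8] q6 -1.28 t 21.45
```

```bash
J='python3 -m jog'
$J '{"delta_rot":[[0,0,0],[0,0,0],[0,0,0.05],[0,0,0.1],[0,0,0.153]],"translation":[[30,12,0],[70,28,0],[112,46,0],[155,64,0],[186.6,75.6,0]],"hand":[-1,-1,-1,-1,-1]}'
$J '{"delta_rot":[[0,0,0],[0,0,0]],"translation":[[0,0,0],[0,0,0]],"hand":[-1,-1]}'
python3 -c "
from h import *
go((413.1,351.7,110),1.5758)
snap('wrist','pics/w8.png')"
```

```text
t: 21.95
ee_pos: [411.7, 352.5, 182.5]
orientation: [0.006, -3.141, -0.0]
ft_force: [-0.0, 0.4, -0.8]
width: 27.5
t: 22.15
ee_pos: [414.2, 352.8, 182.8]
orientation: [-0.011, 3.14, 0.001]
ft_force: [0.5, 0.4, -1.7]
width: 27.8
shift [ 1.2 -1.2 72.8] turn [0.001 0.001 0.002] at [414.2 352.8 182.8] q6 -0.89 t 22.15
```

```bash
J='python3 -m jog'
$J '{"delta_rot":[[0,0,0],[0,0,0],[0,0,0],[0,0,0],[0,0,0]],"translation":[[1.2,-1.2,25],[1.2,-1.2,50],[1.2,-1.2,68],[1.2,-1.2,70],[1.2,-1.2,70]],"hand":[-1,-1,-1,-1,-1]}'
python3 -c "
from h import *
go((413.1,351.7,71.5),1.5758)
snap('wrist','pics/w9.png')"
```

```text
t: 22.7
ee_pos: [414.0, 350.8, 111.7]
orientation: [0.007, -3.141, 0.001]
ft_force: [0.1, 0.1, -1.5]
width: 27.7
shift [ 0.8  0.9 40.2] turn [-0.    -0.    -0.001] at [414.  350.8 111.7] q6 -0.89 t 22.7
```

View pics/w9.png

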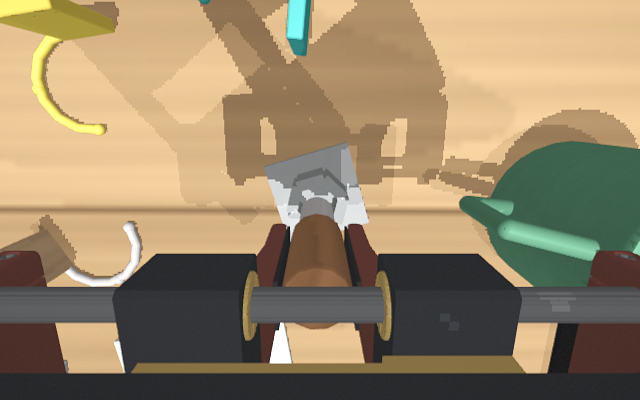

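Punch is over the socket; lower with care.

```bash
J='python3 -m jog'
$J '{"delta_rot":[[0,0,0],[0,0,0],[0,0,0],[0,0,0],[0,0,0]],"translation":[[0.8,0.9,3],[0.8,0.9,6],[0.8,0.9,10],[0.8,0.9,14],[0.8,0.9,18]],"hand":[-1,-1,-1,-1,-1]}'
python3 -c "
from h import *
go((413.1,351.7,71),1.5758)"
```

```text
t: 23.25
ee_pos: [412.1, 352.0, 93.6]
orientation: [-0.008, 3.142, 0.0]
ft_force: [0.4, 1.4, -1.9]
width: 27.6
shift [-1.  -0.3 22.6] turn [0. 0. 0.] at [412.1 352.   93.6] q6 -0.89 t 23.25
```

```bash
J='python3 -m jog'
$J '{"delta_rot":[[0,0,0],[0,0,0],[0,0,0],[0,0,0],[0,0,0]],"translation":[[-0.8,-0.3,4],[-0.8,-0.3,9],[-0.8,-0.3,14],[-0.8,-0.3,18],[-0.8,-0.3,20]],"hand":[-1,-1,-1,-1,-1]}'
$J '{"delta_rot":[[0,0,0],[0,0,0],[0,0,0],[0,0,0]],"translation":[[0,0,1],[0,0,2],[0,0,2.7],[0,0,2.7]],"hand":[-1,-1,-1,-1]}'
```

```text
t: 23.75
ee_pos: [412.8, 351.5, 73.3]
orientation: [0.008, -3.141, 0.001]
ft_force: [0.3, -0.5, -2.4]
width: 27.3
t: 24.15
ee_pos: [413.0, 351.6, 71.2]
orientation: [-0.008, 3.142, 0.0]
ft_force: [0.9, -0.2, -2.2]
width: 27.7
```

```bash
J='python3 -m jog'
$J '{"delta_rot":[[0,0,0],[0,0,0],[0,0,0]],"translation":[[0,0,0.5],[0,0,1],[0,0,1]],"hand":[-1,-1,-1]}'
$J '{"delta_rot":[[0,0,0],[0,0,0],[0,0,0],[0,0,0],[0,0,0]],"translation":[[0,0,0],[0,0,0],[0,0,0],[0,0,0],[0,0,0]],"hand":[0,0.3,0.3,0.3,0.3]}'
$J '{"delta_rot":[[0,0,0],[0,0,0],[0,0,0],[0,0,0],[0,0,0]],"translation":[[0,0,-5],[0,0,-30],[0,0,-70],[0,0,-110],[0,0,-150]],"hand":[0.3,0.3,0.3,0.3,0.3]}'
python3 -c "
from h import *
go((470,20,300),1.5758)"
```

```text
t: 24.45
ee_pos: [413.1, 351.7, 70.4]
orientation: [-0.008, 3.141, 0.0]
ft_force: [0.2, 0.5, 1.4]
width: 27.5
t: 24.95
ee_pos: [413.0, 351.6, 70.2]
orientation: [-0.008, 3.142, 0.0]
ft_force: [0.5, 0.6, -0.2]
width: 56.9
t: 25.45
ee_pos: [412.7, 351.4, 222.0]
orientation: [0.008, -3.141, 0.0]
ft_force: [-0.1, 0.1, -0.5]
width: 57.1
shift [ -55.5 -331.7  -78. ] turn [-0. -0.  0.] at [412.7 351.4 222. ] q6 -0.89 t 25.45
```

```bash
J='python3 -m jog'
$J '{"delta_rot":[[0,0,0],[0,0,0],[0,0,0],[0,0,0],[0,0,0]],"translation":[[-40,-150,-60],[-40,-150,-60],[-40,-150,-60],[-40,-150,-60],[-40,-150,-60]],"hand":[0.3,0.3,0.3,0.3,0.3]}'
$J '{"delta_rot":[[0,0,0],[0,0,0],[0,0,0],[0,0,0],[0,0,0]],"translation":[[-57,-141,0],[-57,-141,0],[-57,-141,0],[-57,-141,0],[-57,-141,0]],"hand":[0.3,0.3,0.3,0.3,0.3]}'
python3 -c "
from h import *
go((510,60,280),1.5758)
snap('wrist','pics/w10.png')"
$J '{"delta_rot":[[0,0,0],[0,0,0],[0,0,0],[0,0,0],[0,0,0]],"translation":[[0,-140,0],[0,-140,0],[0,-140,0],[0,-140,0],[0,-140,0]],"hand":[0.3,0.3,0.3,0.3,0.3]}'
python3 -c "
from h import *
go((510,-80,280),1.5758)
snap('wrist','pics/w11.png')
a=cv2.imread('pics/w10.png')[0:250];b=cv2.imread('pics/w11.png')[0:250]
cv2.imwrite('pics/z4.png',np.vstack([a,b]))"
```

```text
t: 25.95
ee_pos: [454.7, 200.2, 281.8]
orientation: [-0.003, 3.139, 0.001]
ft_force: [0.2, 0.5, 0.3]
width: 57.0
t: 26.45
ee_pos: [511.4, 61.1, 279.6]
orientation: [0.005, -3.14, -0.001]
ft_force: [0.0, 0.7, -0.4]
width: 57.4
shift [ 1.4 -1.1 -0.4] turn [ 0.    -0.001 -0.002] at [511.4  61.1 279.6] q6 -1.48 t 26.45
t: 27.0
ee_pos: [512.0, -77.6, 280.0]
orientation: [0.008, -3.141, -0.001]
ft_force: [0.2, 1.0, -0.2]
width: 57.2
shift [ 2.  -2.4 -0. ] turn [ 0.001 -0.001  0.   ] at [512.  -77.6 280. ] q6 -1.75 t 27.0
```

View pics/z4.png

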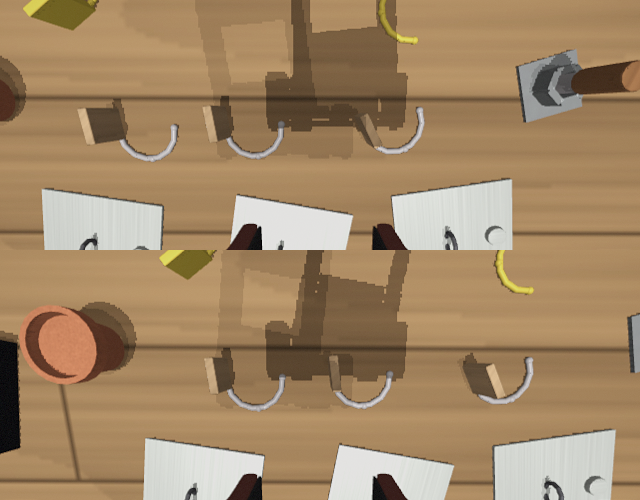

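```bash
cat > hk.py <<'E'
from h import *
from scipy.optimize import least_squares
def hooks(f,zr=5.0,verbose=True,xlim=(430,560)):
    c,im=load(f) if isinstance(f,str) else f
    h=cv2.cvtColor(im,cv2.COLOR_BGR2HSV)
    m=((h[:,:,1]<70)&(h[:,:,2]>90)).astype(np.uint8); m[245:]=0
    n,l,st,ce=cv2.connectedComponentsWithStats(m,8); out=[]
    for i in range(1,n):
        if st[i,4]<120: continue
        v,u=np.nonzero(l==i)
        if u.min()<2 or u.max()>637: continue
        P=np.array([plane(c,(a,b),zr)[:2] for a,b in zip(u,v)])
        if not(xlim[0]<P[:,0].mean()<xlim[1]): continue
        s=least_squares(lambda q:np.hypot(*(P-q[:2]).T)-q[2],[*P.mean(0)-[15,0],36],loss="soft_l1")
        O=s.x[:2]; r=np.hypot(*(P-O).T); 
        if not 32<s.x[2]<40: continue
        s2=least_squares(lambda q:np.hypot(*(P-q[:2]).T)-36,O,loss="soft_l1"); O2=s2.x
        a=np.degrees(np.arctan2(*(P-O2).T[::-1])); a=a[abs(r-36)<7]
        out.append((O2,a.min(),a.max(),s.x[2])); 
        if verbose: print("O",O2.round(1),"r",s.x[2].round(1),"rms",np.std(r).round(1),"ang",a.min().round(0),a.max().round(0),"yaw",(a.max()-90-7).round(1),"px",ce[i].round(0),"n",st[i,4])
    return out
E
python3 - <<'E'
from hk import *
for f in("w10","w11"): print(f); hooks(f"pics/{f}.png")
E
```

```text
w10
O [460.4 157.5] r 35.6 rms 2.3 ang -32.0 123.0 yaw 25.9 px [407. 137.] n 461
O [466.4 -20.8] r 35.5 rms 2.2 ang -69.0 103.0 yaw 5.7 px [259. 145.] n 489
O [ 470.3 -158. ] r 35.7 rms 2.3 ang -71.0 102.0 yaw 5.4 px [153. 148.] n 507
w11
O [460.5 157.1] r 36.2 rms 2.3 ang -45.0 123.0 yaw 26.2 px [513. 137.] n 487
O [466.4 -21.5] r 35.7 rms 2.2 ang -60.0 103.0 yaw 5.8 px [368. 145.] n 465
O [ 470.2 -158.4] r 35.6 rms 2.2 ang -71.0 101.0 yaw 4.4 px [260. 147.] n 489
```

```bash
cat > th.py <<'E'
from hk import *
RING={"C":(632.6,-248.6,-8.8),"B":(642,8.3,-9.9),"A":(621.2,241.5,9.1)}
def rot(d): d=np.radians(d); return np.array([[np.cos(d),-np.sin(d)],[np.sin(d),np.cos(d)]])
def grasp(O,yaw,z):
    t=np.array(O)+rot(yaw)@[-12,-36]; print("tag",t.round(1)); go((*t,z),np.radians(90+yaw))
def thread(k,phi,z,off=(-12,-36),dyaw=0):
    """TCP for hook of crate k swung phi deg (0=final); off: TCP in hook frame from O; dyaw: tool yaw minus hook yaw (deg)"""
    x,y,a=RING[k]; O=np.array([x,y])+rot(a)@[-36,0]; t=O+rot(a+phi)@off
    p,R,o=tool(); cur=np.degrees(np.arctan2(R[1,1],R[0,1]))-90-a-dyaw
    print("phi now",round((cur+180)%360-180,1),"target",t.round(1)); 
    p2,_,_=tool(); s=R.T@(np.array([*t,z])-p2); print("shift",s.round(1),"rz",round(-np.radians((a+phi+dyaw+90)-np.degrees(np.arctan2(R[1,1],R[0,1]))),3))
E
python3 - <<'E'
from th import *
grasp((466.4,-21.2),5.7,120)
E
```

```text
tag [458.  -58.2]
shift [ 53.8  19.1 160. ] turn [ 0.001 -0.001 -0.093] at [512.  -77.1 280. ] q6 -1.75 t 27.05
```

```bash
J='python3 -m jog'
$J '{"delta_rot":[[0,0,-0.05],[0,0,-0.093],[0,0,-0.093],[0,0,-0.093],[0,0,-0.093]],"translation":[[54,19,40],[54,19,80],[54,19,120],[54,19,140],[54,19,140]],"hand":[0.3,0.3,0.3,0.3,0.3]}'
python3 - <<'E'
from th import *
c,im=snap("wrist","pics/w12.png")
hooks((c,im),xlim=(400,560))
grasp((466.4,-21.2),5.7,30)
t=np.array([466.4,-21.2])
for z in(0,64):
    for dx,dy in((8,-31),(8,-41),(-32,-41),(-32,-31)):
        u,v=proj(c,[*(t+rot(5.7)@[dx,dy]),z]);cv2.circle(im,(int(u),int(v)),2,(0,0,255),-1)
cv2.imwrite("pics/w12d.png",im)
E
```

```text
t: 27.55
ee_pos: [455.9, -57.8, 137.8]
orientation: [0.158, -3.132, -0.002]
ft_force: [0.3, -0.2, 0.7]
width: 57.2
O [ 469.9 -157.9] r 35.3 rms 2.3 ang -71.0 102.0 yaw 5.2 px [211. 216.] n 962
tag [458.  -58.2]
shift [ -1.   -0.  109.4] turn [ 0.001 -0.003  0.001] at [457.4 -58.3 139.4] q6 -1.82 t 27.6
```

View pics/w12d.png

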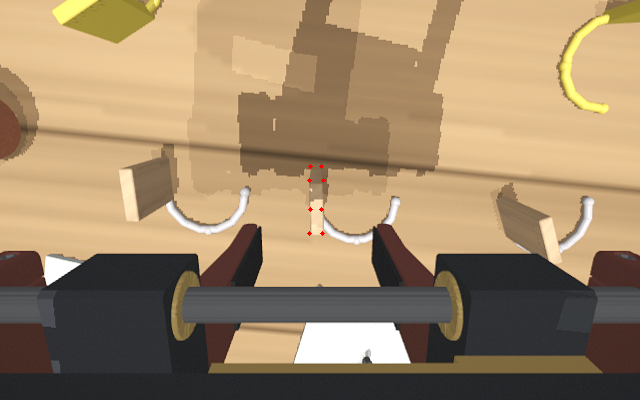

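```bash
J='python3 -m jog'
$J '{"delta_rot":[[0,0,0],[0,0,0],[0,0,0],[0,0,0],[0,0,0]],"translation":[[0,0,35],[0,0,70],[0,0,100],[0,0,109],[0,0,109]],"hand":[0.3,0.3,0.3,0.3,0.3]}'
python3 -c "
from th import *
grasp((466.4,-21.2),5.7,30)"
$J '{"delta_rot":[[0,0,0],[0,0,0],[0,0,0],[0,0,0],[0,0,0]],"translation":[[0,0,0],[0,0,0],[0,0,0],[0,0,0],[0,0,0]],"hand":[-0.8,-1,-1,-1,-1]}'
$J '{"delta_rot":[[0,0,0],[0,0,0],[0,0,0]],"translation":[[0,0,0],[0,0,0],[0,0,0]],"hand":[-1,-1,-1]}'
python3 -c "
from th import *
grasp((466.4,-21.2),5.7,30)
thread('B',-110,130)"
```

```text
t: 28.1
ee_pos: [458.5, -59.6, 31.4]
orientation: [0.156, -3.137, -0.0]
ft_force: [0.4, 0.4, 0.4]
width: 57.1
tag [458.  -58.2]
shift [0.4 1.5 1.4] turn [ 0. -0. -0.] at [458.5 -59.6  31.4] q6 -1.83 t 28.1
t: 28.6
ee_pos: [458.4, -60.2, 31.6]
orientation: [-0.154, 3.137, -0.0]
ft_force: [0.4, -0.6, 0.5]
width: 20.6
t: 28.9
ee_pos: [458.1, -60.2, 31.3]
orientation: [-0.154, 3.138, 0.0]
ft_force: [-0.6, 0.7, 4.6]
width: 9.9
tag [458.  -58.2]
shift [-0.1  2.   1.3] turn [ 0.     0.    -0.001] at [458.1 -60.2  31.3] q6 -1.83 t 28.9
phi now 15.5 target [581.3  42.8]
shift [-132.7   90.5  -98.7] rz 2.191
```

```bash
J='python3 -m jog'
$J '{"delta_rot":[[0,0,0],[0,0,0],[0,0,0],[0,0,0],[0,0,0]],"translation":[[0,0,-5],[0,0,-20],[0,0,-45],[0,0,-75],[0,0,-99]],"hand":[-1,-1,-1,-1,-1]}'
$J '{"delta_rot":[[0,0,0.13],[0,0,0.27],[0,0,0.41],[0,0,0.55],[0,0,0.69]],"translation":[[0,0,0],[0,0,0],[0,0,0],[0,0,0],[0,0,0]],"hand":[-1,-1,-1,-1,-1]}'
$J '{"delta_rot":[[0,0,0.14],[0,0,0.28],[0,0,0.42],[0,0,0.56],[0,0,0.7]],"translation":[[0,0,0],[0,0,0],[0,0,0],[0,0,0],[0,0,0]],"hand":[-1,-1,-1,-1,-1]}'
$J '{"delta_rot":[[0,0,0.14],[0,0,0.28],[0,0,0.42],[0,0,0.56],[0,0,0.7]],"translation":[[0,0,0],[0,0,0],[0,0,0],[0,0,0],[0,0,0]],"hand":[-1,-1,-1,-1,-1]}'
python3 -c "
from th import *
print(tool()[2]['width'])
thread('B',-110,130)"
```

```text
t: 29.4
ee_pos: [458.0, -60.2, 131.5]
orientation: [0.154, -3.138, 0.0]
ft_force: [0.1, -0.1, -0.9]
width: 9.6
t: 29.9
ee_pos: [457.7, -60.1, 130.2]
orientation: [-0.925, -3.002, 0.0]
ft_force: [-0.2, 0.3, -0.7]
width: 9.9
t: 30.4
ee_pos: [457.7, -60.1, 130.2]
orientation: [-1.898, -2.503, 0.0]
ft_force: [-0.0, -0.1, -2.2]
width: 9.8
t: 30.9
ee_pos: [457.8, -60.1, 130.2]
orientation: [-2.641, -1.7, 0.001]
ft_force: [-0.4, 0.4, -1.3]
width: 10.2
10.230692114222746
phi now -104.6 target [581.3  42.8]
shift [1.449e+02 6.980e+01 1.000e-01] rz 0.095
```

```bash
J='python3 -m jog'
$J '{"delta_rot":[[0,0,0.04],[0,0,0.095],[0,0,0.095],[0,0,0.095],[0,0,0.095]],"translation":[[25,12,0],[60,29,0],[100,48,0],[135,65,0],[145,70,0]],"hand":[-1,-1,-1,-1,-1]}'
$J '{"delta_rot":[[0,0,0],[0,0,0],[0,0,0]],"translation":[[0,0,15],[0,0,30],[0,0,45]],"hand":[-1,-1,-1]}'
python3 -c "
from th import *
thread('B',-110,46.8)
c=optics.calibration('scene');im=optics.get_image('scene')[:,:,::-1]
u,v=proj(c,[642,8,20]).astype(int);print(u,v)
cv2.imwrite('pics/s1.png',cv2.resize(im[v-60:v+60,u-75:u+75],None,fx=5,fy=5,interpolation=cv2.INTER_CUBIC))"
```

```text
t: 31.4
ee_pos: [584.1, 45.9, 130.4]
orientation: [2.713, 1.583, 0.004]
ft_force: [0.2, -0.2, -1.3]
width: 9.5
t: 31.7
ee_pos: [579.1, 42.6, 83.2]
orientation: [-2.714, -1.579, 0.004]
ft_force: [-0.7, -0.6, -0.3]
width: 9.7
phi now -109.7 target [581.3  42.8]
shift [ 1.4  1.9 36.4] rz 0.005
269 251
```

View pics/s1.png

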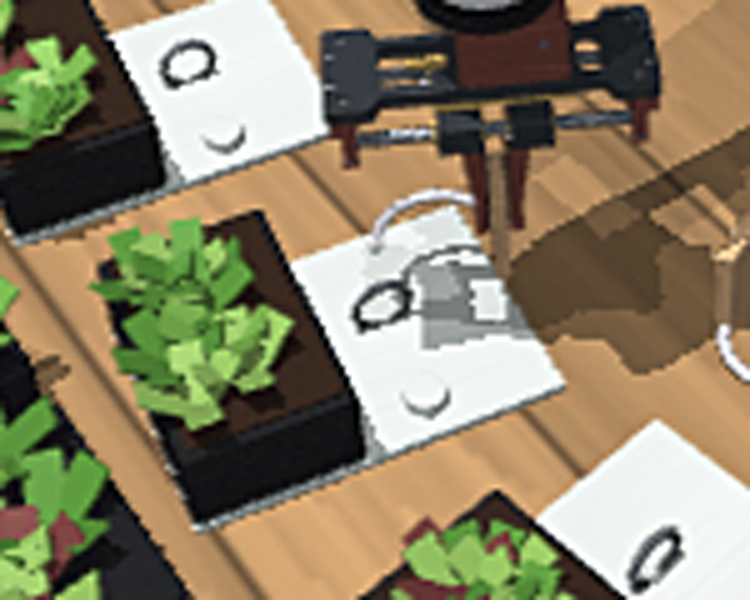

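```bash
J='python3 -m jog'
$J '{"delta_rot":[[0,0,0.005],[0,0,0.005],[0,0,0.005],[0,0,0.005],[0,0,0.005]],"translation":[[1.4,1.9,8],[1.4,1.9,16],[1.4,1.9,25],[1.4,1.9,33],[1.4,1.9,36]],"hand":[-1,-1,-1,-1,-1]}'
python3 -c "
from th import *
c=optics.calibration('scene')
p=np.array([579.1,42.6]);O=p-rot(-119.6)@[-12,-36];print(proj(c,[*(O+rot(-119.6)@[0,36]),56.4]), 'ring top',proj(c,[642,8.3,37]),'seen',269-75+383/5,251-60+287/5)
thread('B',-110,46.8);thread('B',-81.4,46.8)"
```

```text
t: 32.25
ee_pos: [583.1, 43.8, 48.2]
orientation: [-2.718, -1.574, 0.002]
ft_force: [-0.2, 0.2, -0.8]
width: 9.5
[268.12533736 239.77225588] ring top [268.95990626 247.67869043] seen 270.6 248.4
phi now -110.0 target [581.3  42.8]
shift [-1.7 -1.1  1.4] rz 0.001
phi now -110.0 target [570.8  27.3]
shift [-20.4  -2.5   1.5] rz -0.498
```

```bash
J='python3 -m jog'
$J '{"delta_rot":[[0,0,-0.1],[0,0,-0.2],[0,0,-0.3],[0,0,-0.4],[0,0,-0.5]],"translation":[[-4.5,-1.6,0.5],[-8.7,-2.6,1],[-12.8,-3,1.4],[-16.7,-2.9,1.4],[-20.4,-2.5,1.5]],"hand":[-1,-1,-1,-1,-1]}'
python3 -c "
from th import *
thread('B',-81.4,46.8);thread('B',-52.7,46.8)"
```

```text
t: 32.75
ee_pos: [571.3, 27.3, 47.8]
orientation: [2.24, 2.203, 0.0]
ft_force: [0.4, 0.9, -1.2]
width: 10.0
phi now -81.1 target [570.8  27.3]
shift [-0.  -0.5  1. ] rz 0.006
phi now -81.1 target [569.1   8.6]
shift [-18.8  -2.    1. ] rz -0.495
```

```bash
J='python3 -m jog'
$J '{"delta_rot":[[0,0,-0.1],[0,0,-0.2],[0,0,-0.3],[0,0,-0.4],[0,0,-0.5]],"translation":[[-3.7,-1.2,0.2],[-7.4,-2,0.4],[-11.2,-2.3,0.6],[-15,-2.3,0.8],[-18.8,-1.9,1]],"hand":[-1,-1,-1,-1,-1]}'
$J '{"delta_rot":[[0,0,-0.1],[0,0,-0.2],[0,0,-0.3],[0,0,-0.4],[0,0,-0.5]],"translation":[[-3.65,-1.0,0],[-7.4,-1.7,0],[-11.2,-1.9,0],[-15,-1.8,0],[-18.7,-1.4,0]],"hand":[-1,-1,-1,-1,-1]}'
python3 -c "
from th import *
thread('B',-24,46.8);thread('B',0,46.8)"
```

```text
t: 33.25
ee_pos: [569.1, 8.6, 46.8]
orientation: [1.625, 2.688, 0.0]
ft_force: [0.4, -0.6, -1.5]
width: 9.8
t: 33.75
ee_pos: [576.6, -8.7, 46.8]
orientation: [0.91, 3.007, 0.0]
ft_force: [0.2, 1.0, -1.4]
width: 9.5
phi now -23.8 target [576.5  -8.7]
shift [ 0.1 -0.1  0. ] rz 0.004
phi now -23.8 target [588.5 -18.9]
shift [-15.6  -1.9   0. ] rz -0.415
```

```bash
J='python3 -m jog'
$J '{"delta_rot":[[0,0,-0.1],[0,0,-0.2],[0,0,-0.3],[0,0,-0.415],[0,0,-0.415]],"translation":[[-3.65,-1.0,0],[-7.4,-1.7,0],[-11.2,-1.9,0],[-15.6,-1.9,0],[-15.6,-1.9,0]],"hand":[-1,-1,-1,-1,-1]}'
$J '{"delta_rot":[[0,0,0],[0,0,0],[0,0,0],[0,0,0],[0,0,0]],"translation":[[0,0,2],[0,0,4],[0,0,6],[0,0,7.5],[0,0,8.5]],"hand":[-1,-1,-1,-1,-1]}'
$J '{"delta_rot":[[0,0,0],[0,0,0],[0,0,0]],"translation":[[0,0,0.5],[0,0,1],[0,0,1]],"hand":[-1,-1,-1]}'
python3 -c "
from th import *
thread('B',0,37.3)"
```

```text
t: 34.25
ee_pos: [588.9, -19.0, 46.9]
orientation: [0.276, 3.128, 0.0]
ft_force: [-0.4, 0.7, -1.0]
width: 9.7
t: 34.75
ee_pos: [588.1, -18.8, 37.9]
orientation: [-0.278, -3.129, -0.0]
ft_force: [0.1, -0.1, -1.6]
width: 10.3
t: 35.05
ee_pos: [588.3, -18.8, 37.4]
orientation: [0.277, 3.129, 0.0]
ft_force: [-1.7, -0.9, 1.3]
width: 10.0
phi now -0.2 target [588.5 -18.9]
shift [-0.3 -0.   0.1] rz -0.004
```

```bash
J='python3 -m jog'
$J '{"delta_rot":[[0,0,0],[0,0,0],[0,0,0],[0,0,0]],"translation":[[0,0,0],[0,0,0],[0,0,0],[0,0,0]],"hand":[-0.3,-0.3,-0.3,-0.3]}'
$J '{"delta_rot":[[0,0,0],[0,0,0],[0,0,0],[0,0,0],[0,0,0]],"translation":[[0,0,-5],[0,0,-20],[0,0,-45],[0,0,-95],[0,0,-145]],"hand":[-0.3,-0.3,-0.3,-0.3,-0.3]}'
python3 -c "
from th import *
go((510,60,280),1.5708)"
```

```text
t: 35.45
ee_pos: [588.3, -18.9, 37.2]
orientation: [0.278, 3.129, 0.0]
ft_force: [-0.5, -0.5, 0.2]
width: 30.5
t: 35.95
ee_pos: [587.6, -18.8, 184.3]
orientation: [-0.277, -3.128, -0.0]
ft_force: [1.1, 0.1, 0.2]
width: 30.7
shift [ 90.4  63.9 -95.7] turn [ 0.    -0.001 -0.177] at [587.6 -18.8 184.3] q6 -1.45 t 35.95
```

```bash
J='python3 -m jog'
$J '{"delta_rot":[[0,0,-0.1],[0,0,-0.177],[0,0,-0.177],[0,0,-0.177],[0,0,-0.177]],"translation":[[90,64,-96],[90,64,-96],[90,64,-96],[90,64,-96],[90,64,-96]],"hand":[0.3,0.3,0.3,0.3,0.3]}'
python3 -c "
from th import *
snap('wrist','pics/w13.png')
r=hooks('pics/w13.png')
O,a,b,_=r[0];
grasp(O,b-97,120);print(O)"
```

```text
t: 36.45
ee_pos: [511.1, 60.3, 279.9]
orientation: [-0.002, 3.138, 0.0]
ft_force: [0.2, -0.7, 0.4]
width: 57.4
O [460.4 157.5] r 35.7 rms 2.3 ang -32.0 124.0 yaw 26.6 px [408. 136.] n 459
O [ 470.4 -157.9] r 35.7 rms 2.3 ang -71.0 102.0 yaw 4.6 px [153. 147.] n 507
tag [465.9 119.9]
shift [ 45.4  60.1 158.7] turn [-0.     0.001 -0.464] at [511.   59.8 278.8] q6 -1.48 t 36.5
[460.43810457 157.46799904]
```

```bash
J='python3 -m jog'
$J '{"delta_rot":[[0,0,-0.12],[0,0,-0.24],[0,0,-0.36],[0,0,-0.46],[0,0,-0.46]],"translation":[[25,32,40],[45,60,80],[45,60,110],[45,60,140],[45,60,140]],"hand":[0.3,0.3,0.3,0.3,0.3]}'
python3 -c "
from th import *
snap('wrist','pics/w14.png')
hooks('pics/w14.png')
grasp((460.5,157.3),26.3,30.5)"
```

```text
t: 37.0
ee_pos: [462.8, 118.8, 133.8]
orientation: [0.715, -3.049, 0.0]
ft_force: [-0.1, -0.4, 0.1]
width: 57.1
tag [465.7 119.7]
shift [ -2.   -0.  105.4] turn [ 0.001 -0.006 -0.002] at [464.5 119.  135.9] q6 -1.8 t 37.05
```

```bash
J='python3 -m jog'
$J '{"delta_rot":[[0,0,0],[0,0,0],[0,0,0],[0,0,0],[0,0,0]],"translation":[[-1,0,35],[-1,0,70],[-1,0,95],[-1,0,104],[-1,0,104]],"hand":[0.3,0.3,0.3,0.3,0.3]}'
python3 -c "
from th import *
grasp((460.5,157.3),26.3,30.5)"
$J '{"delta_rot":[[0,0,0],[0,0,0],[0,0,0],[0,0,0],[0,0,0]],"translation":[[0,0,0],[0,0,0],[0,0,0],[0,0,0],[0,0,0]],"hand":[-0.8,-1,-1,-1,-1]}'
$J '{"delta_rot":[[0,0,0],[0,0,0],[0,0,0]],"translation":[[0,0,0],[0,0,0],[0,0,0]],"hand":[-1,-1,-1]}'
python3 -c "
from th import *
grasp((460.5,157.3),26.3,30.5)"
$J '{"delta_rot":[[0,0,0],[0,0,0],[0,0,0],[0,0,0],[0,0,0]],"translation":[[0,0,-5],[0,0,-20],[0,0,-45],[0,0,-75],[0,0,-99]],"hand":[-1,-1,-1,-1,-1]}'
python3 -c "
from th import *
thread('A',-110,130)"
```

```text
t: 37.55
ee_pos: [467.3, 120.0, 34.1]
orientation: [0.713, -3.059, 0.0]
ft_force: [0.2, -1.0, 0.0]
width: 56.8
tag [465.7 119.7]
shift [1.5 0.4 3.6] turn [ 0.    -0.001 -0.001] at [467.3 120.   34.1] q6 -1.8 t 37.55
t: 38.05
ee_pos: [467.1, 120.5, 34.7]
orientation: [-0.716, 3.058, -0.0]
ft_force: [0.5, -0.2, 0.5]
width: 20.6
t: 38.35
ee_pos: [466.8, 120.4, 34.3]
orientation: [0.717, -3.059, -0.0]
ft_force: [-0.1, 0.1, 3.3]
width: 9.5
tag [465.7 119.7]
shift [ 1.3 -0.2  3.8] turn [ 0.    -0.     0.001] at [466.8 120.4  34.3] q6 -1.8 t 38.35
t: 38.85
ee_pos: [466.7, 120.4, 134.6]
orientation: [-0.716, 3.059, -0.0]
ft_force: [-0.6, -0.7, -1.8]
width: 9.7
phi now 17.3 target [552.6 254.4]
shift [-136.4   82.     4.6] rz 2.221
```

```bash
J='python3 -m jog'
$J '{"delta_rot":[[0,0,0.13],[0,0,0.27],[0,0,0.41],[0,0,0.55],[0,0,0.69]],"translation":[[0,0,0],[0,0,0],[0,0,0],[0,0,0],[0,0,0]],"hand":[-1,-1,-1,-1,-1]}'
$J '{"delta_rot":[[0,0,0.14],[0,0,0.28],[0,0,0.42],[0,0,0.56],[0,0,0.7]],"translation":[[0,0,0],[0,0,0],[0,0,0],[0,0,0],[0,0,0]],"hand":[-1,-1,-1,-1,-1]}'
$J '{"delta_rot":[[0,0,0.14],[0,0,0.28],[0,0,0.42],[0,0,0.56],[0,0,0.7]],"translation":[[0,0,0],[0,0,0],[0,0,0],[0,0,0],[0,0,0]],"hand":[-1,-1,-1,-1,-1]}'
python3 -c "
from th import *
thread('A',-110,130,(-10.7,-36))"
```

```text
t: 39.35
ee_pos: [466.5, 120.3, 133.3]
orientation: [-0.369, -3.119, 0.0]
ft_force: [0.1, 0.5, -1.2]
width: 9.7
t: 39.85
ee_pos: [466.5, 120.3, 133.2]
orientation: [-1.417, -2.804, 0.0]
ft_force: [0.3, -0.2, -1.0]
width: 9.8
t: 40.35
ee_pos: [466.5, 120.3, 133.2]
orientation: [-2.292, -2.148, 0.001]
ft_force: [0.2, 0.6, -1.7]
width: 10.3
phi now -102.8 target [552.3 253.1]
shift [138.1  77.1   3.2] rz 0.125
```

```bash
J='python3 -m jog'
$J '{"delta_rot":[[0,0,0.06],[0,0,0.125],[0,0,0.125],[0,0,0.125],[0,0,0.125]],"translation":[[25,14,0],[60,34,0],[100,56,0],[130,72,0],[138,77,0]],"hand":[-1,-1,-1,-1,-1]}'
$J '{"delta_rot":[[0,0,0],[0,0,0],[0,0,0]],"translation":[[0,0,15],[0,0,30],[0,0,45]],"hand":[-1,-1,-1]}'
python3 -c "
from th import *
thread('A',-110,49.8,(-10.7,-36))"
```

```text
t: 40.85
ee_pos: [553.5, 256.5, 133.4]
orientation: [2.414, 2.01, 0.003]
ft_force: [0.5, -0.3, -2.1]
width: 9.7
t: 41.15
ee_pos: [550.1, 252.0, 86.2]
orientation: [-2.416, -2.007, 0.004]
ft_force: [-0.1, 0.1, -1.8]
width: 10.1
phi now -109.7 target [552.3 253.1]
shift [ 1.6  2.  36.4] rz 0.005
```

```bash
J='python3 -m jog'
$J '{"delta_rot":[[0,0,0.005],[0,0,0.005],[0,0,0.005],[0,0,0.005],[0,0,0.005]],"translation":[[0.5,1,8],[0.5,1,16],[0.5,1,25],[0.5,1,33],[0.5,1,36]],"hand":[-1,-1,-1,-1,-1]}'
python3 -c "
from th import *
thread('A',-110,49.8,(-10.7,-36));thread('A',-81.4,49.8,(-10.7,-36))"
```

```text
t: 41.65
ee_pos: [552.5, 253.7, 51.3]
orientation: [-2.421, -2.002, 0.001]
ft_force: [-0.3, 0.3, -1.4]
width: 9.8
phi now -109.9 target [552.3 253.1]
shift [-0.6 -0.1  1.5] rz 0.001
phi now -109.9 target [548.1 235.1]
shift [-19.1  -0.8   1.5] rz -0.498
```

```bash
J='python3 -m jog'
$J '{"delta_rot":[[0,0,-0.1],[0,0,-0.2],[0,0,-0.3],[0,0,-0.4],[0,0,-0.5]],"translation":[[-3.8,-1,0.5],[-7.6,-1.5,1],[-11.5,-1.6,1.5],[-15.4,-1.4,1.5],[-19.1,-0.8,1.5]],"hand":[-1,-1,-1,-1,-1]}'
$J '{"delta_rot":[[0,0,-0.1],[0,0,-0.2],[0,0,-0.3],[0,0,-0.4],[0,0,-0.5]],"translation":[[-3.65,-0.9,0],[-7.4,-1.4,0],[-11.1,-1.6,0],[-14.9,-1.3,0],[-18.6,-0.7,0]],"hand":[-1,-1,-1,-1,-1]}'
python3 -c "
from th import *
thread('A',-52.7,49.8,(-10.7,-36));thread('A',-24,49.8,(-10.7,-36))"
```

```text
t: 42.15
ee_pos: [548.6, 235.3, 50.9]
orientation: [1.845, 2.542, 0.001]
ft_force: [0.6, 0.0, -0.9]
width: 10.1
t: 42.65
ee_pos: [553.8, 217.4, 50.9]
orientation: [1.159, 2.92, 0.001]
ft_force: [0.1, 0.7, -1.0]
width: 9.9
phi now -52.4 target [553.1 217.1]
shift [ 0.3 -0.7  1.1] rz 0.005
phi now -52.4 target [566.1 203.8]
shift [-18.3  -1.5   1.1] rz -0.495
```

```bash
J='python3 -m jog'
$J '{"delta_rot":[[0,0,-0.1],[0,0,-0.2],[0,0,-0.3],[0,0,-0.4],[0,0,-0.5]],"translation":[[-3.6,-1.1,0.2],[-7.2,-1.9,0.4],[-11,-2.2,0.6],[-14.7,-2,0.8],[-18.3,-1.4,1]],"hand":[-1,-1,-1,-1,-1]}'
python3 -c "
from th import *
thread('A',0,49.8,(-10.7,-36))"
```

```text
t: 43.15
ee_pos: [566.2, 203.8, 49.9]
orientation: [0.4, 3.115, 0.0]
ft_force: [0.3, -0.5, -0.5]
width: 9.6
phi now -23.7 target [580.8 198.6]
shift [-15.5  -1.3   0.1] rz -0.414
```

```bash
J='python3 -m jog'
$J '{"delta_rot":[[0,0,-0.1],[0,0,-0.2],[0,0,-0.3],[0,0,-0.414],[0,0,-0.414]],"translation":[[-3.65,-0.9,0],[-7.4,-1.4,0],[-11.1,-1.6,0],[-15.5,-1.3,0],[-15.5,-1.3,0]],"hand":[-1,-1,-1,-1,-1]}'
$J '{"delta_rot":[[0,0,0],[0,0,0],[0,0,0],[0,0,0],[0,0,0]],"translation":[[0,0,2],[0,0,4],[0,0,6],[0,0,7.5],[0,0,8.5]],"hand":[-1,-1,-1,-1,-1]}'
$J '{"delta_rot":[[0,0,0],[0,0,0],[0,0,0]],"translation":[[0,0,0.5],[0,0,1],[0,0,1]],"hand":[-1,-1,-1]}'
python3 -c "
from th import *
thread('A',0,40.3,(-10.7,-36))"
```

```text
t: 43.65
ee_pos: [581.2, 198.6, 50.0]
orientation: [-0.243, 3.131, 0.0]
ft_force: [-0.5, -0.0, -1.0]
width: 9.9
t: 44.15
ee_pos: [580.3, 198.5, 40.9]
orientation: [0.241, -3.132, 0.0]
ft_force: [-1.0, 0.9, -0.4]
width: 10.1
t: 44.45
ee_pos: [580.5, 198.6, 40.3]
orientation: [0.242, -3.132, -0.0]
ft_force: [-0.8, 0.1, 0.4]
width: 9.7
phi now -0.3 target [580.8 198.6]
shift [-0.3 -0.   0. ] rz -0.005
```

```bash
J='python3 -m jog'
$J '{"delta_rot":[[0,0,0],[0,0,0]],"translation":[[0,0,0.4],[0,0,0.4]],"hand":[-1,-1]}'
$J '{"delta_rot":[[0,0,0],[0,0,0],[0,0,0],[0,0,0]],"translation":[[0,0,0],[0,0,0],[0,0,0],[0,0,0]],"hand":[-0.3,-0.3,-0.3,-0.3]}'
$J '{"delta_rot":[[0,0,0],[0,0,0],[0,0,0],[0,0,0],[0,0,0]],"translation":[[0,0,-5],[0,0,-20],[0,0,-45],[0,0,-95],[0,0,-145]],"hand":[-0.3,-0.3,-0.3,-0.3,-0.3]}'
python3 -c "
from h import *
go((510,-80,280),1.5708)"
```

```text
t: 44.65
ee_pos: [580.5, 198.6, 40.3]
orientation: [-0.242, 3.132, 0.0]
ft_force: [-2.0, -1.2, 5.5]
width: 10.0
t: 45.05
ee_pos: [580.5, 198.6, 39.7]
orientation: [-0.242, 3.132, 0.0]
ft_force: [-0.2, 0.5, 0.1]
width: 30.4
t: 45.55
ee_pos: [579.9, 198.4, 186.8]
orientation: [0.242, -3.131, 0.0]
ft_force: [0.8, -0.7, -0.1]
width: 30.7
shift [ 111.9 -264.3  -93. ] turn [-0.    -0.001  0.154] at [579.9 198.4 186.8] q6 -1.41 t 45.55
```

```bash
J='python3 -m jog'
$J '{"delta_rot":[[0,0,0],[0,0,0],[0,0,0],[0,0,0],[0,0,0]],"translation":[[20,-30,-40],[45,-70,-80],[60,-110,-93],[80,-150,-93],[90,-195,-93]],"hand":[0.3,0.3,0.3,0.3,0.3]}'
$J '{"delta_rot":[[0,0,0.1],[0,0,0.154],[0,0,0.154],[0,0,0.154],[0,0,0.154]],"translation":[[22,-45,0],[22,-69,0],[22,-69,0],[22,-69,0],[22,-69,0]],"hand":[0.3,0.3,0.3,0.3,0.3]}'
python3 -c "
from th import *
snap('wrist','pics/w15.png')
r=hooks('pics/w15.png')
O,a,b,_=r[0];
grasp(O,b-97,120);print(O)"
```

```text
t: 46.05
ee_pos: [520.6, -9.2, 280.5]
orientation: [-0.243, 3.129, -0.001]
ft_force: [0.6, 1.0, -0.2]
width: 56.6
t: 46.55
ee_pos: [510.4, -78.5, 278.2]
orientation: [-0.003, 3.141, 0.0]
ft_force: [-0.5, 0.1, -0.7]
width: 57.1
O [ 470.2 -158.4] r 35.6 rms 2.2 ang -71.0 102.0 yaw 5.1 px [260. 149.] n 493
tag [ 461.4 -195.3]
shift [  49.3 -116.9  158. ] turn [ 0.     0.    -0.086] at [510.4 -78.3 278.1] q6 -1.75 t 46.6
[ 470.15919155 -158.39290283]
```

```bash
J='python3 -m jog'
$J '{"delta_rot":[[0,0,-0.05],[0,0,-0.085],[0,0,-0.085],[0,0,-0.085],[0,0,-0.085]],"translation":[[20,-40,40],[40,-85,80],[49,-117,110],[49,-117,138],[49,-117,138]],"hand":[0.3,0.3,0.3,0.3,0.3]}'
python3 -c "
from th import *
grasp((470.2,-158.2),5,31)"
$J '{"delta_rot":[[0,0,0],[0,0,0],[0,0,0],[0,0,0],[0,0,0]],"translation":[[0,0,35],[0,0,70],[0,0,95],[0,0,106],[0,0,106]],"hand":[0.3,0.3,0.3,0.3,0.3]}'
python3 -c "
from th import *
grasp((470.2,-158.2),5,31)"
```

```text
t: 47.1
ee_pos: [458.1, -195.5, 135.7]
orientation: [0.133, -3.131, -0.006]
ft_force: [-0.1, 0.8, 0.2]
width: 57.3
tag [ 461.4 -195.1]
shift [ -4.2  -0.4 104.7] turn [ 0.004 -0.008 -0.003] at [ 458.1 -195.5  135.7] q6 -2.08 t 47.1
t: 47.6
ee_pos: [461.8, -195.4, 33.7]
orientation: [0.137, -3.138, -0.001]
ft_force: [0.4, -0.4, -0.0]
width: 57.0
tag [ 461.4 -195.1]
shift [0.4 0.4 2.7] turn [ 0.001 -0.001 -0.   ] at [ 461.8 -195.4   33.7] q6 -2.08 t 47.6
```

```bash
J='python3 -m jog'
$J '{"delta_rot":[[0,0,0],[0,0,0],[0,0,0],[0,0,0],[0,0,0]],"translation":[[0,0,0],[0,0,0],[0,0,0],[0,0,0],[0,0,0]],"hand":[-0.8,-1,-1,-1,-1]}'
$J '{"delta_rot":[[0,0,0],[0,0,0],[0,0,0]],"translation":[[0,0,0],[0,0,0],[0,0,0]],"hand":[-1,-1,-1]}'
python3 -c "
from th import *
grasp((470.2,-158.2),5,31)"
$J '{"delta_rot":[[0,0,0],[0,0,0],[0,0,0],[0,0,0],[0,0,0]],"translation":[[0,0,-5],[0,0,-20],[0,0,-45],[0,0,-75],[0,0,-99]],"hand":[-1,-1,-1,-1,-1]}'
$J '{"delta_rot":[[0,0,0.13],[0,0,0.27],[0,0,0.41],[0,0,0.55],[0,0,0.69]],"translation":[[0,0,0],[0,0,0],[0,0,0],[0,0,0],[0,0,0]],"hand":[-1,-1,-1,-1,-1]}'
$J '{"delta_rot":[[0,0,0.14],[0,0,0.28],[0,0,0.42],[0,0,0.56],[0,0,0.7]],"translation":[[0,0,0],[0,0,0],[0,0,0],[0,0,0],[0,0,0]],"hand":[-1,-1,-1,-1,-1]}'
$J '{"delta_rot":[[0,0,0.14],[0,0,0.28],[0,0,0.42],[0,0,0.56],[0,0,0.7]],"translation":[[0,0,0],[0,0,0],[0,0,0],[0,0,0],[0,0,0]],"hand":[-1,-1,-1,-1,-1]}'
python3 -c "
from th import *
thread('C',-110,130)"
```

```text
t: 48.1
ee_pos: [461.6, -196.7, 34.3]
orientation: [-0.134, 3.138, -0.001]
ft_force: [0.4, -0.5, -0.2]
width: 20.4
t: 48.4
ee_pos: [461.4, -196.6, 33.9]
orientation: [0.134, -3.139, -0.0]
ft_force: [-1.4, -0.0, 3.3]
width: 9.9
tag [ 461.4 -195.1]
shift [-0.2  1.5  2.9] turn [ 0.    -0.    -0.002] at [ 461.4 -196.6   33.9] q6 -2.08 t 48.4
t: 48.9
ee_pos: [461.3, -196.6, 134.1]
orientation: [-0.134, 3.139, -0.0]
ft_force: [-0.3, -0.2, -0.8]
width: 10.0
t: 49.4
ee_pos: [461.1, -196.4, 132.9]
orientation: [-0.944, -2.996, 0.0]
ft_force: [-0.4, 0.4, -0.7]
width: 10.0
t: 49.9
ee_pos: [461.1, -196.4, 132.8]
orientation: [-1.914, -2.491, 0.0]
ft_force: [0.9, -0.1, -1.8]
width: 9.8
t: 50.4
ee_pos: [461.1, -196.4, 132.8]
orientation: [-2.652, -1.683, 0.0]
ft_force: [0.5, -1.1, -0.7]
width: 9.8
phi now -106.4 target [ 571.3 -215.2]
shift [ 29.9 107.7   2.8] rz 0.063
```

Underside is TCP − 33.9, so thread at z 49.4, end at 39.9.

```bash
J='python3 -m jog'
$J '{"delta_rot":[[0,0,0.03],[0,0,0.063],[0,0,0.063],[0,0,0.063],[0,0,0.063]],"translation":[[6,22,0],[14,50,0],[22,78,0],[28,100,0],[30,108,0]],"hand":[-1,-1,-1,-1,-1]}'
$J '{"delta_rot":[[0,0,0],[0,0,0],[0,0,0]],"translation":[[0,0,15],[0,0,30],[0,0,45]],"hand":[-1,-1,-1]}'
python3 -c "
from th import *
thread('C',-110,49.4)"
```

```text
t: 50.9
ee_pos: [573.8, -215.0, 132.9]
orientation: [2.698, 1.607, 0.001]
ft_force: [0.5, 0.5, -1.2]
width: 9.9
t: 51.2
ee_pos: [570.0, -214.2, 85.8]
orientation: [-2.698, -1.605, 0.003]
ft_force: [0.4, -0.9, -1.4]
width: 10.0
phi now -109.7 target [ 571.3 -215.2]
shift [-0.3  1.7 36.4] rz 0.005
```

```bash
J='python3 -m jog'
$J '{"delta_rot":[[0,0,0.005],[0,0,0.005],[0,0,0.005],[0,0,0.005],[0,0,0.005]],"translation":[[-0.5,0.5,8],[-0.5,0.5,16],[-0.5,0.5,25],[-0.5,0.5,33],[-0.5,0.5,36]],"hand":[-1,-1,-1,-1,-1]}'
python3 -c "
from th import *
thread('C',-110,49.4);thread('C',-81.4,49.4)"
```

```text
t: 51.7
ee_pos: [571.8, -215.3, 50.9]
orientation: [-2.703, -1.6, 0.001]
ft_force: [0.3, 0.0, -1.2]
width: 10.0
phi now -110.0 target [ 571.3 -215.2]
shift [-0.2 -0.5  1.5] rz 0.001
phi now -110.0 target [ 561.1 -231. ]
shift [-18.9  -1.9   1.5] rz -0.498
```

```bash
J='python3 -m jog'
$J '{"delta_rot":[[0,0,-0.1],[0,0,-0.2],[0,0,-0.3],[0,0,-0.4],[0,0,-0.5]],"translation":[[-3.7,-1.2,0.5],[-7.5,-2,1],[-11.3,-2.4,1.5],[-15.1,-2.3,1.5],[-18.9,-1.9,1.5]],"hand":[-1,-1,-1,-1,-1]}'
$J '{"delta_rot":[[0,0,-0.1],[0,0,-0.2],[0,0,-0.3],[0,0,-0.4],[0,0,-0.5]],"translation":[[-3.65,-1.0,0.2],[-7.4,-1.7,0.4],[-11.2,-1.9,0.6],[-15,-1.8,0.8],[-18.7,-1.4,1]],"hand":[-1,-1,-1,-1,-1]}'
python3 -c "
from th import *
thread('C',-52.7,49.4);thread('C',-24,49.4)"
```

```text
t: 52.2
ee_pos: [561.6, -231.2, 50.5]
orientation: [2.219, 2.224, 0.0]
ft_force: [-0.5, -0.0, -0.7]
width: 9.7
t: 52.7
ee_pos: [560.2, -250.0, 49.5]
orientation: [1.6, 2.703, 0.0]
ft_force: [-1.0, -0.8, -1.1]
width: 10.3
phi now -52.4 target [ 559.7 -249.7]
shift [ 0.5 -0.3  0.1] rz 0.005
phi now -52.4 target [ 567.4 -266.9]
shift [-18.2  -1.8   0.1] rz -0.496
```

```bash
J='python3 -m jog'
$J '{"delta_rot":[[0,0,-0.1],[0,0,-0.2],[0,0,-0.3],[0,0,-0.4],[0,0,-0.5]],"translation":[[-3.5,-1.1,0],[-7.2,-1.9,0],[-10.9,-2.2,0],[-14.6,-2.2,0],[-18.2,-1.8,0]],"hand":[-1,-1,-1,-1,-1]}'
$J '{"delta_rot":[[0,0,-0.1],[0,0,-0.2],[0,0,-0.3],[0,0,-0.415],[0,0,-0.415]],"translation":[[-3.65,-1.0,0],[-7.4,-1.7,0],[-11.2,-1.9,0],[-15.6,-1.9,0],[-15.6,-1.9,0]],"hand":[-1,-1,-1,-1,-1]}'
python3 -c "
from th import *
thread('C',0,39.9)"
```

```text
t: 53.2
ee_pos: [567.4, -266.9, 49.5]
orientation: [0.881, 3.015, -0.0]
ft_force: [-0.3, 0.2, -0.8]
width: 10.0
t: 53.7
ee_pos: [579.9, -277.1, 49.6]
orientation: [0.246, 3.131, -0.001]
ft_force: [-0.0, 0.6, -1.7]
width: 9.7
phi now -0.2 target [ 579.7 -276.8]
shift [0.3 0.2 9.7] rz -0.003
```

```bash
J='python3 -m jog'
$J '{"delta_rot":[[0,0,0],[0,0,0],[0,0,0],[0,0,0],[0,0,0]],"translation":[[0,0,2],[0,0,4],[0,0,6],[0,0,7.5],[0,0,8.5]],"hand":[-1,-1,-1,-1,-1]}'
$J '{"delta_rot":[[0,0,0],[0,0,0],[0,0,0]],"translation":[[0,0,0.5],[0,0,1],[0,0,1.3]],"hand":[-1,-1,-1]}'
$J '{"delta_rot":[[0,0,0],[0,0,0],[0,0,0],[0,0,0]],"translation":[[0,0,0],[0,0,0],[0,0,0],[0,0,0]],"hand":[-0.3,-0.3,-0.3,-0.3]}'
$J '{"delta_rot":[[0,0,0],[0,0,0],[0,0,0],[0,0,0],[0,0,0]],"translation":[[0,0,-5],[0,0,-20],[0,0,-45],[0,0,-95],[0,0,-145]],"hand":[-0.3,-0.3,-0.3,-0.3,-0.3]}'
python3 -c "
from h import *
go((620,-20,330),1.5708)"
```

```text
t: 54.2
ee_pos: [579.0, -276.6, 40.5]
orientation: [-0.248, -3.131, -0.0]
ft_force: [0.4, -0.4, -1.0]
width: 9.8
t: 54.5
ee_pos: [579.2, -276.7, 39.9]
orientation: [-0.248, -3.132, -0.0]
ft_force: [-2.5, 1.8, 6.1]
width: 9.9
t: 54.9
ee_pos: [579.2, -276.7, 39.4]
orientation: [0.248, 3.132, -0.0]
ft_force: [-0.2, 0.1, 0.4]
width: 30.6
t: 55.4
ee_pos: [578.7, -276.4, 186.5]
orientation: [-0.248, -3.131, -0.001]
ft_force: [1.9, -0.5, -0.1]
width: 30.7
shift [  -0.4  259.8 -143.4] turn [ 0.    -0.001 -0.158] at [ 578.7 -276.4  186.5] q6 -1.88 t 55.4
```

```bash
J='python3 -m jog'
$J '{"delta_rot":[[0,0,0],[0,0,0],[0,0,0],[0,0,0],[0,0,0]],"translation":[[0,10,-45],[0,35,-85],[0,75,-110],[0,115,-130],[0,160,-143]],"hand":[0.3,0.3,0.3,0.3,0.3]}'
$J '{"delta_rot":[[0,0,-0.1],[0,0,-0.158],[0,0,-0.158],[0,0,-0.158],[0,0,-0.158]],"translation":[[0,45,0],[0,90,0],[0,100,0],[0,100,0],[0,100,0]],"hand":[0.3,0.3,0.3,0.3,0.3]}'
python3 -c "
from th import *
c,im=snap('wrist','pics/w16.png');s,sm=snap('scene','pics/s2.png')
d=im.copy()
for k in 'ABC':
    x,y,a=RING[k];O=np.array([x,y])+rot(a)@[-36,0]
    for q,z in(((36,0),10.5),((0,36),10.5)):
        p=proj(c,[*(O+rot(a)@q),z]);print(k,p.round(0));cv2.circle(d,tuple(int(round(v)) for v in p),1,(0,0,255),-1)
d=d[60:250];d=cv2.resize(d,(800,238),interpolation=cv2.INTER_CUBIC)
cv2.imwrite('pics/z5.png',np.vstack([d,cv2.resize(sm[165:345,170:520-50],(600,360))[:, :].copy() if 0 else cv2.resize(sm[170:345,100:490],(800,359),interpolation=cv2.INTER_CUBIC)]))"
```

```text
t: 55.9
ee_pos: [604.7, -117.8, 331.2]
orientation: [0.249, 3.128, -0.001]
ft_force: [0.8, -0.1, 0.4]
width: 57.1
t: 56.4
ee_pos: [619.8, -20.7, 328.0]
orientation: [0.001, 3.141, -0.001]
ft_force: [-0.4, -0.8, 0.3]
width: 57.0
A [500. 159.]
A [525. 129.]
B [337. 173.]
B [367. 153.]
C [159. 166.]
C [186. 145.]
```

View pics/z5.png

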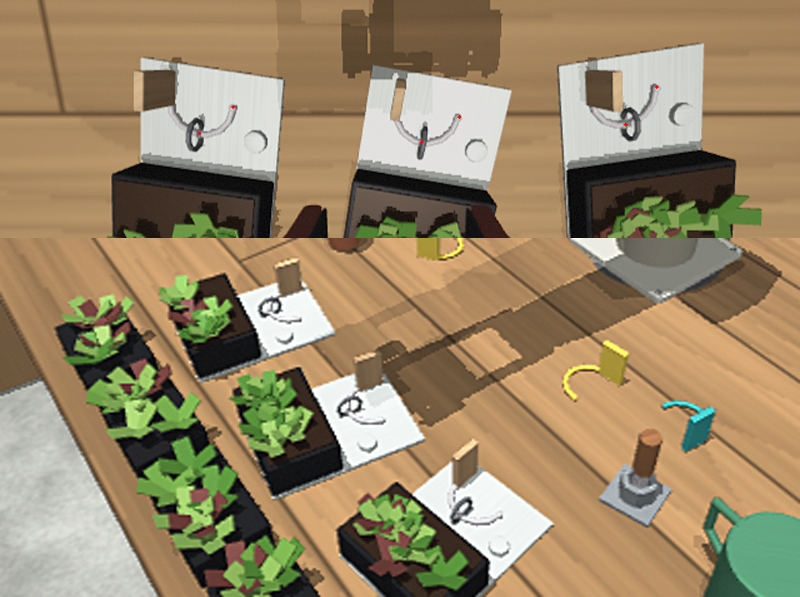

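All three hooks are threaded: each tip and ring lies on its predicted red dot. All three studs are down, and the punch is upright in its stand. I'm handing in.

```bash
python3 -c "
from workcell import ctrl
print(ctrl.close_job())"
```

```text
the job is handed in; nothing more can be done
None
```

The job is done and handed in at about 56 s of the 210 s allowed. There were three crates on the bench.

- **Studs:** I pressed all three with the upright punch at about 10 mm/s. On each, the force held near 9 N while the stud gave way. It then rose to about 24 N with the height no longer changing, which shows it had bottomed. Centring was about 1 mm on each by the camera; crate A's target was shifted about 2 mm after a close look.
- **Punch:** It went back upright in its stand, and the last picture shows it there.
- **Hooks:** I swung the three wooden-tag hooks in about their bend centres, with no noticeable side force, and lowered them until they touched the plates. In the last wrist and scene pictures each hook lies flat. Each ring is at about the middle of its bend, and the tips are within a pixel or two of where they should be.
- **Left alone:** I did not touch the yellow and turquoise look-alikes, the pot, the can or the tray. No hook was seen to be knocked aside.

Two checks were weaker than I wanted:

- **Crate A heights:** Triangulation from the two far views came out 4 mm low (about 2 mm against 6 for the plate, 18 against 22 for the stud). I used the given heights, and the press contact agreed to within 1–2 mm.
- **Hook A:** The close look before grasping was blocked by a finger, so I relied on the survey view taken just before.

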